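# Nest the emptied component pots

## Robot

A 6-joint arm with a two-finger parallel gripper is mounted at the origin on the work surface. World frame = base frame: x ahead of the robot, y to its left, z up, the work surface at z = 0. Lengths are in m, angles in rad, forces in N, time in s.
With the tool pointing down it reaches from about 0.3 to 0.775 m from the base axis. Payload 14.6 kg.
Tool frame: the origin (TCP) lies on the centre line of the jaws, within the pads' length; the fingertips stand manip.tcp_to_tips ahead of it and the grasp point (between the pads) is the TCP (manip.tcp_to_tips is the distance from the TCP to the fingertips, in m); z points along the fingers, y is the direction in which the jaws open and shut (so a half turn about z gives the same grasp; the last joint's range is limited). The gripper opens to 85 mm and grips with 20 to 120 N. Pads are 22 mm wide; open, the fingers measure 114 mm over their backs; the gripper's body (76 mm by 85 mm) begins 54 mm behind the grasp point. The pads swing forward as they close: fully open they stand 13 mm farther back than shut.
Start: joints at [-0.067, 0.3, 1.521, -0, 1.321, -0.067], TCP at [0.55, -0, 0.221] pointing down, gripper open.
Joint ranges: [-3.03, 3.03], [-0.79, 2.21], [0.23, 2.52], [-1.04, 4.18], [0, 3.07], [-2.55, 2.55]. Speed limits (rad/s): [2.22, 2.22, 2.57, 3.14, 3.14, 3.14].

## Interface

Orientations are given as a unit quaternion [x, y, z, w].
In Python, from bench import manip, eyes gives the robot as it stands. The module is installed in compiled form; this text tells all that it offers.
- The arm moves only by the tool move_arm, never from a script. Its argument "deltas" is a list of rows, each an object of numbers: "tx", "ty", "tz": the shift along the tool's x, y, z in m; "spin": the turn about the tool's z in rad; "gripper": the finger opening in m, from 0 to 0.0854. In form: [{"tx": .., "ty": .., "tz": .., "spin": .., "gripper": ..}, ...]. A call has 1 to 5 rows; each row is the pose to reach, as a shift and turn from the pose commanded when the call began, along the tool's axes at that moment; what a row does not reach only later rows make up. A row lasts 1/12 s, in which the tool goes at most 41.7 mm and 7.16 degrees, less where a joint would pass 70% of its speed; a pose out of reach is approached as far as the arm can. A call with a gripper value outside its range is refused whole. The fingers move at their own pace and stop on an object; "newtons" is the grip in N (left out, the last holds). Time passes only in rows, so rows that repeat a pose let the fingers close. It gives the time, the measured TCP pose, the force and the opening at its end, in the units of the state.
- manip.sense(): the state, without advancing time (a new reading comes with each control period).
- eyes.snapshot(name): name is "scene" or "side" or "wrist"; returns (picture, depth): 480x640x3 uint8, red, green, blue; 480x640 float32, m along the optical axis (not along the pixel's ray), 0 where there is no reading.
- eyes.get_calibration(name): a dict with "mtx" (3x3 intrinsics, pixels), "R" (3x3) and "t" (3): a world point X has camera coordinates R X + t. Camera axes: x right, y down, z forward; pixel columns grow to the right and rows downward; lengths in m; the calibration is good to about 2 mm. A picture is of the moment at which its call begins: read the wrist's pose just before it. get_calibration takes no time and is no camera call; for the wrist camera it gives the pose at the moment of the call.
- manip.hand_in(): hands the job in, once; it reports no verdict.
The state is a dict: "clock": time; "q": joint angles; "qvel": joint speeds; "joint_torque": joint torques, N m; "tool_pos": TCP position; "eef_rot": TCP orientation; "wrist_force": force on the tool from outside, world axes, zero at the start; "ft_torque": the same for the moment, N m; "finger_gap": finger opening in m.
Only numpy, scipy, OpenCV 4.12 (cv2) and the standard library are available. Lean on these libraries where they do the work, as an engineer would, in place of code of your own. Each camera call takes 0.05 s, during which the arm holds its last target. There are 200 camera calls.

## Task

Tidy the emptied component pots into one stack: stand up the toppled yellow pot and set it fully down inside the blue pot, then take the orange pot out of its sloping holder under the bar lamp and set it fully down inside the yellow one. Leave the blue pot standing about where it is, and do not disturb the other things on the bench.

Things in the scene. Friction and masses are not known exactly. Their poses are not given: they have to be found in the camera images.
- large: Blue plastic pot, 50 mm tall, tapered: outer diameter 68 mm at the underside, 82 mm at the rim; wall 3 mm, solid weighted base 14 mm thick. Origin: centre of its underside; z points from base to open mouth. 0.22 kg. Stands upright on the bench and stays there.
- medium: Yellow plastic pot, 58 mm tall, tapered: outer diameter 54 mm at the underside, 64 mm at the rim; wall 3 mm, solid weighted base 14 mm thick. Origin: centre of its underside; z points from base to open mouth. 0.13 kg. Starts lying on its side, mouth roughly towards -y. Let go less than 40 degrees from upright with its base edge on the bench, it rocks upright.
- medium_rim (a point): Centre of the yellow pot's mouth, 58 mm from its underside along its axis. When it is fully down in the blue pot its underside is 14 mm above the blue pot's, and its rim 22 mm above the blue rim; side clearance about 6 mm.
- small: Orange plastic pot, 66 mm tall, tapered: outer diameter 39 mm at the underside, 47 mm at the rim; wall 3 mm, solid weighted base 14 mm thick. Origin: centre of its underside; z points from base to open mouth. About 0.08 kg. Starts standing loose in the sloping holder, leaning 34 degrees towards the holder's front.
- small_rim (a point): Centre of the orange pot's mouth, 66 mm from its underside along its axis. When it is fully down in the yellow pot its underside is 14 mm above the yellow pot's, and its rim 22 mm above the yellow rim; side clearance about 5.7 mm.
- holder: Stand fixed to the bench, front (-x) roughly towards the robot: a grey square pocket, 44 mm inside with a 14 mm lip, its floor sloping 0.60 rad so that the pot leans to the front; foot plate 90 mm (x) by 200 mm (y), 8 mm thick; two posts 25 mm square, 88 mm to either side, carry a white bar lamp. Origin: on the bench under the middle of the pocket's floor; z up.
- holder_floor (a point): Centre of the holder pocket's sloping floor, 45 mm above the bench.
- lamp_edge (a point): Middle of the bar lamp's lower front edge, 154 mm above the bench, 22 mm behind and 55 mm above the centre of the orange rim at the start. The lamp runs 40 mm back, 26 mm up and 100 mm to each side from here: no room for a gripper coming straight down on the pot; one moving along the pot's own axis clears it.
- flux: Bystander: amber bottle, diameter 36 mm, 75 mm tall, standing. Origin: centre of its underside.
- spool: Bystander: grey steel solder spool, diameter 54 mm, 40 mm tall, standing. Origin: centre of its underside.
- screwdriver: Bystander: screwdriver 170 mm long lying about along y. Origin: middle of its underside; the blade points along its own +x.
- board: Bystander: green circuit board 70 mm by 50 mm, 11 mm tall over its parts, lying flat. Origin: centre of its underside.
- tweezers: Bystander: steel tweezers 125 mm long, 20 mm wide and 8 mm high lying along x. Origin: middle of the underside.
Mind the look-alikes: they are no part of the job. There is more than one size of the medium; the job needs the smallest.

How it is judged:
By the outcome, as a careful person would: the job done as asked, in the order asked, and still so for the second after the job is handed in, with the robot touching nothing.
It also fails if it takes over 69 s, if anything falls off the work surface, if the arm or the gripper's body presses on something with over 40 N, if the wrist force passes 120 N, or if a joint passes its speed limit or range.

## Working session

There is one attempt and no reset: what is moved stays moved. The work goes in short steps, Python scripts to look and compute and a tool call to move; the robot and the scene stay as the last step left them, time stands still between calls to the robot, and variables do not carry over. Pictures are saved under pics/ and viewed, about 8 in all and at most 12, crops included, and the job is handed in when it is done.

Besides the shell and the picture viewer there is one more tool, called after "Request:" in YAML: its name, and indented under it one key for each argument. move_arm: Moves the arm, as the interface text tells. Its arguments: {"type":"object","properties":{"deltas":{"type":"array","items":{"type":"object","properties":{"tx":{"type":"number"},"ty":{"type":"number"},"tz":{"type":"number"},"spin":{"type":"number"},"gripper":{"type":"number"}}}},"newtons":{"type":"number"}},"required":["deltas"]}

```bash
mkdir -p pics
cat > h.py <<'E'
import numpy as np, cv2
from bench import manip, eyes
def snap(name,out=None):
    c=eyes.get_calibration(name); p,d=eyes.snapshot(name)
    if out: cv2.imwrite('pics/'+out,p[:,:,::-1])
    return p,d,{k:np.array(v,float) for k,v in c.items()}
def ray(c,u,v):
    o=-c['R'].T@c['t']; r=c['R'].T@np.linalg.solve(c['mtx'],[u,v,1.]); return o,r
def onz(c,u,v,z):
    o,r=ray(c,u,v); return o+r*(z-o[2])/r[2]
def cloud(c,d):
    v,u=np.mgrid[0:480,0:640]; K=c['mtx']
    P=np.stack([(u-K[0,2])/K[0,0]*d,(v-K[1,2])/K[1,1]*d,d],-1)
    return (P-c['t'])@c['R']
E
python3 - <<'E'
from h import *
print(manip.sense(), manip.tcp_to_tips)
for n in ('scene','side','wrist'):
    p,d,c=snap(n,n+'0.png'); print(n,-c['R'].T@c['t'],c['R'][2],(d>0).mean()); np.savez(n+'0.npz',p=p,d=d,**c)
E
```

```text
{'clock': 0.0, 'q': array([-6.66190767e-02,  3.00440626e-01,  1.52158811e+00,  2.36934456e-05,
        1.32069217e+00, -6.66045499e-02]), 'qvel': array([ 1.56895697e-03,  7.15177996e-04, -7.15312558e-06,  4.20034837e-04,
        3.95252041e-04,  1.84291462e-03]), 'joint_torque': array([ 2.33377898e-03, -5.43485534e+01, -3.61782753e+01,  2.82532977e-05,
        4.14875918e-03, -3.55991256e-05]), 'tool_pos': array([5.49754361e-01, 8.83201450e-06, 2.20435063e-01]), 'eef_rot': array([ 7.07113883e-01,  7.07099455e-01, -3.62822913e-04, -4.32120238e-04]), 'wrist_force': array([ 0.03492467,  0.00335733, -0.22267045]), 'ft_torque': array([ 0.03840972, -0.02527866,  0.00265563]), 'finger_gap': 0.08502956142816742} 0.019
scene [1.11883652 0.3990223  0.63293142] [-0.61023014 -0.52585649 -0.59253196] 0.9959765625
side [0.51471916 0.81813819 0.88534126] [ 0.06633316 -0.7471823  -0.66130063] 0.99609375
wrist [0.54937103 0.06905296 0.3741089 ] [-4.47491700e-04 -2.72185637e-01 -9.62244656e-01] 0.9959928385416666
```

View pics/scene0.png

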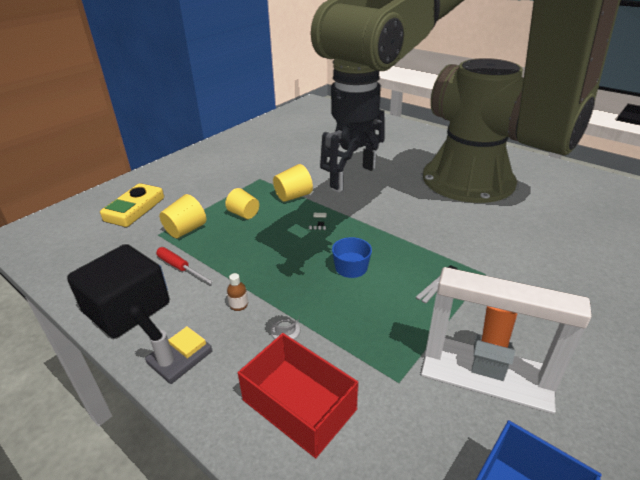

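View pics/side0.png

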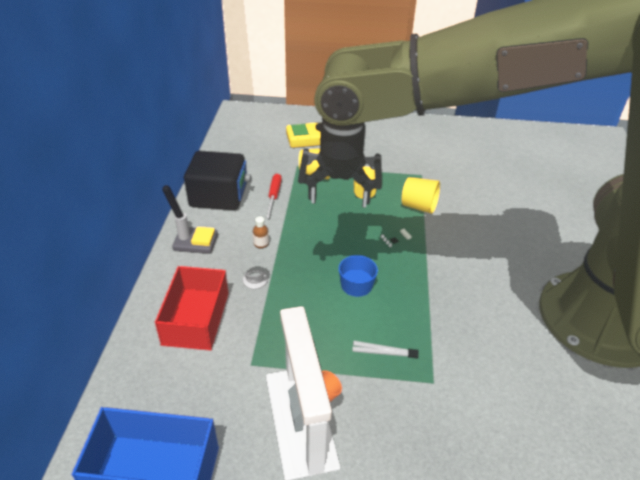

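Candidates for "medium": yellow pots at scene px (183,215), (242,203), (293,182). The yellow multimeter (132,203) and the sponge (187,342) are not pots. The smallest should be (242,203), which I'll check by metric size. For "large", the blue pot is at (351,257); the blue tray (535,460) is not it.

```bash
cat > m.py <<'E'
from h import *
def masks(p):
    hsv=cv2.cvtColor(p,cv2.COLOR_RGB2HSV); H,S,V=cv2.split(hsv)
    return dict(yellow=(H>20)&(H<34)&(S>150)&(V>60),orange=(H>4)&(H<17)&(S>180)&(V>60),blue=(H>105)&(H<125)&(S>150)&(V>30),white=(S<40)&(V>150))
E
python3 - <<'E'
from m import *
np.set_printoptions(precision=3,suppress=True)
for n in ('scene','side','wrist'):
    z=np.load(n+'0.npz'); c={k:z[k] for k in('mtx','R','t')}; P=cloud(c,z['d']); 
    for col,m in masks(z['p']).items():
        if col=='white' and n=='wrist': continue
        k,L,st,ce=cv2.connectedComponentsWithStats(m.astype(np.uint8))
        for i in range(1,k):
            if st[i,4]<150: continue
            Q=P[(L==i)&(z['d']>0)]; Q=Q[(Q[:,2]>.004)&(Q[:,2]<.3)&(np.hypot(Q[:,0],Q[:,1])<.9)]
            if len(Q)<100: continue
            r=cv2.minAreaRect(Q[:,:2].astype(np.float32)*1000)
            print(n,col,ce[i].round(),len(Q),'med',np.median(Q,0),'lo',np.percentile(Q,1,0),'hi',np.percentile(Q,99,0),'rect',np.round(r[0]),np.round(r[1]),round(r[2]))
p=cv2.imread('pics/scene0.png'); a=cv2.resize(p[150:260,140:340],(800,440),interpolation=3)
cv2.imwrite('pics/crop1.png',a)
E
```

```text
scene yellow [292. 186.] 667 med [ 0.386 -0.301  0.044] lo [ 0.338 -0.359  0.008] hi [ 0.408 -0.275  0.081] rect [ 367. -317.] [70. 79.] 67
scene yellow [134. 206.] 757 med [ 0.648 -0.568  0.031] lo [ 0.587 -0.641  0.007] hi [ 0.715 -0.541  0.043] rect [ 663. -592.] [144.  77.] 19
scene yellow [242. 204.] 582 med [ 0.517 -0.346  0.039] lo [ 0.48  -0.389  0.006] hi [ 0.531 -0.331  0.062] rect [ 505. -362.] [51. 64.] 6
scene yellow [182. 219.] 890 med [ 0.652 -0.393  0.046] lo [ 0.603 -0.449  0.007] hi [ 0.676 -0.383  0.081] rect [ 638. -419.] [71. 80.] 85
scene yellow [187. 342.] 597 med [ 0.862 -0.116  0.028] lo [ 0.842 -0.143  0.019] hi [ 0.879 -0.094  0.031] rect [ 860. -119.] [39. 50.] 0
scene orange [498. 326.] 910 med [0.563 0.293 0.088] lo [0.522 0.269 0.062] hi [0.579 0.311 0.111] rect [549. 289.] [62. 41.] 24
scene blue [351. 256.] 1234 med [ 0.499 -0.033  0.031] lo [ 0.465 -0.068  0.006] hi [0.543 0.009 0.051] rect [503. -31.] [83. 79.] 27
scene blue [531. 460.] 3931 med [0.714 0.401 0.06 ] lo [0.712 0.365 0.004] hi [0.796 0.469 0.092] rect [733. 398.] [ 74. 143.] 39
scene w
[... 1462 characters left out ...]
] [564. 778.] 90
side white [378. 349.] 424 med [0.453 0.137 0.007] lo [0.399 0.124 0.004] hi [0.5   0.147 0.01 ] rect [450. 136.] [ 25. 103.] 88
wrist yellow [610. 318.] 2087 med [ 0.856 -0.118  0.028] lo [ 0.838 -0.151  0.018] hi [ 0.889 -0.094  0.03 ] rect [ 864. -123.] [59. 54.] 90
wrist orange [502. 334.] 194 med [ 0.731 -0.122  0.052] lo [ 0.722 -0.131  0.046] hi [ 0.742 -0.118  0.057] rect [ 733. -124.] [10. 24.] 71
wrist blue [271. 243.] 5685 med [ 0.5   -0.037  0.016] lo [ 0.465 -0.068  0.013] hi [0.541 0.008 0.051] rect [503. -30.] [81. 80.] 50
wrist blue [539. 458.] 702 med [ 0.801 -0.29   0.042] lo [ 0.8   -0.327  0.027] hi [ 0.802 -0.258  0.071] rect [ 722. -161.] [ 38. 372.] 31
```

View pics/crop1.png

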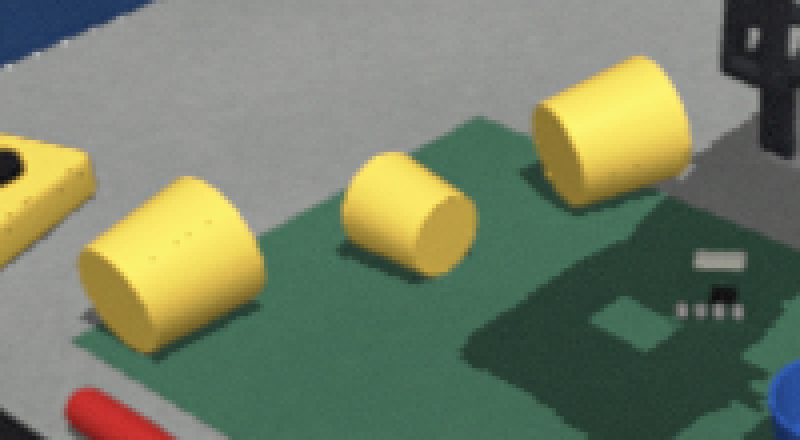

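View pics/wrist0.png

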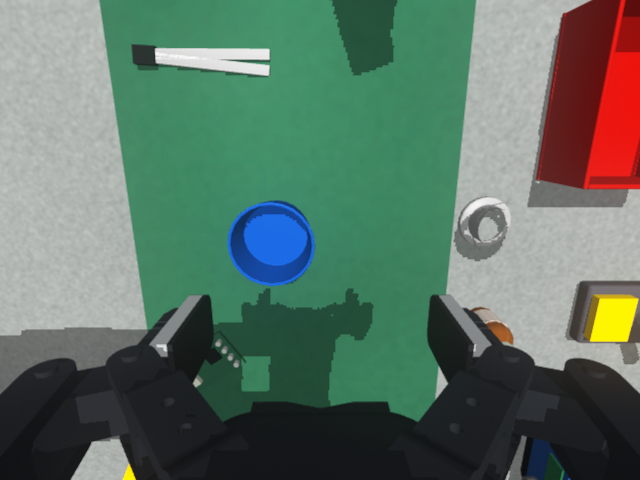

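The crop settles it: the middle pot (242,203) is the smallest (64 mm across, 62 mm high when lying; the others are about 80 mm). Its base faces +y and its mouth -y. In the wrist view the blue pot is at (271,243), which is world (0.503,-0.030). Moving above the yellow pot for a close look.

Request:
move_arm:
  deltas:
    - {"tx": -0.041,"ty": -0.008,"gripper": 0.0854}
    - {"tx": -0.082,"ty": -0.016,"gripper": 0.0854}
    - {"tx": -0.123,"ty": -0.024,"gripper": 0.0854}
    - {"tx": -0.164,"ty": -0.032,"gripper": 0.0854}
    - {"tx": -0.2,"ty": -0.04,"gripper": 0.0854}
  newtons: 20

```text
invalid input
```

Request:
move_arm:
  deltas:
    - {"tx": -0.04,"gripper": 0.0854}
    - {"tx": -0.08,"gripper": 0.0854}
    - {"tx": -0.11,"ty": -0.005,"gripper": 0.0854}
    - {"tx": -0.13,"ty": -0.005,"gripper": 0.0854}
    - {"tx": -0.13,"ty": -0.005,"gripper": 0.0854}

```text
invalid input
```

Run:
```python
from m import *
np.set_printoptions(precision=3,suppress=True)
print(manip.sense()['tool_pos'],manip.sense()['eef_rot'])
p,d,c=snap('wrist','wrist1.png'); P=cloud(c,d); m=masks(p)['yellow']
k,L,st,ce=cv2.connectedComponentsWithStats(m.astype(np.uint8))
for i in range(1,k):
    if st[i,4]<800: continue
    Q=P[(L==i)]; Q=Q[Q[:,2]>.006]
    print(ce[i],len(Q),np.percentile(Q,1,0),np.percentile(Q,99,0))
    T=Q[Q[:,2]>.035]; T=T.astype(np.float32)
    # ridge: top line direction, via highest point per y slice
    for y in np.arange(T[:,1].min(),T[:,1].max(),.008):
        S=T[abs(T[:,1]-y)<.004]
        if len(S)>5: print(' y%.3f top %.3f x_mid %.4f w %.3f'%(y,S[:,2].max(),(S[:,0].min()+S[:,0].max())/2,np.ptp(S[:,0])))
```

```text
[0.55  0.    0.221] [ 0.707  0.707 -0.    -0.   ]
[610.288 317.819] 2109 [ 0.838 -0.152  0.018] [ 0.889 -0.094  0.03 ]
```

View pics/wrist1.png

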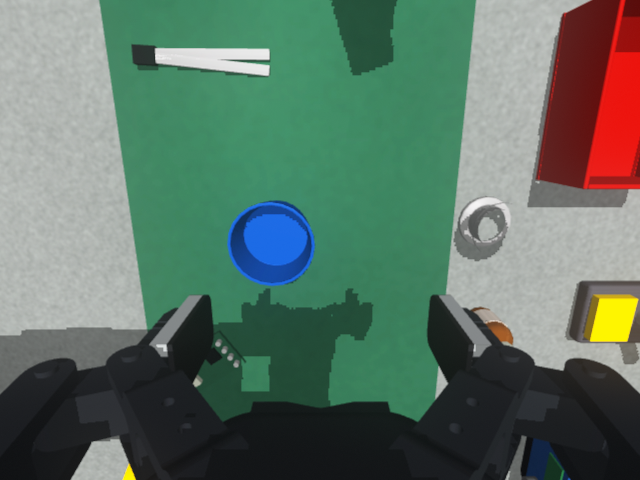

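The arm hasn't moved: both calls were refused as invalid, probably because every row needs all the keys. Same view as before. Retrying with all keys.

Request:
move_arm:
  deltas:
    - {"tx": -0.041,"ty": -0.008,"tz": 0,"spin": 0,"gripper": 0.085}
    - {"tx": -0.082,"ty": -0.016,"tz": 0,"spin": 0,"gripper": 0.085}
    - {"tx": -0.123,"ty": -0.024,"tz": 0,"spin": 0,"gripper": 0.085}
    - {"tx": -0.164,"ty": -0.032,"tz": 0,"spin": 0,"gripper": 0.085}
    - {"tx": -0.2,"ty": -0.04,"tz": 0,"spin": 0,"gripper": 0.085}
  newtons: 20

```text
clock: 0.62
tool_pos: [0.5092, -0.2021, 0.2209]
eef_rot: [0.707, 0.707, -0.0, -0.0]
wrist_force: [0.6, 0.6, -0.1]
finger_gap: 0.085
```

Request:
move_arm:
  deltas:
    - {"tx": -0.04,"ty": 0,"tz": 0,"spin": 0,"gripper": 0.085}
    - {"tx": -0.08,"ty": 0,"tz": 0,"spin": 0,"gripper": 0.085}
    - {"tx": -0.12,"ty": 0,"tz": 0,"spin": 0,"gripper": 0.085}
    - {"tx": -0.14,"ty": 0,"tz": 0,"spin": 0,"gripper": 0.085}
    - {"tx": -0.14,"ty": 0,"tz": 0,"spin": 0,"gripper": 0.085}

```text
clock: 1.03
tool_pos: [0.509, -0.3438, 0.22]
eef_rot: [0.708, 0.706, -0.0, -0.0]
wrist_force: [-0.4, 0.9, -0.0]
finger_gap: 0.0852
```

Run:
```python
from m import *
np.set_printoptions(precision=3,suppress=True)
print(manip.sense()['tool_pos'],manip.sense()['eef_rot'])
p,d,c=snap('wrist','wrist2.png'); P=cloud(c,d); m=masks(p)['yellow']
k,L,st,ce=cv2.connectedComponentsWithStats(m.astype(np.uint8))
for i in range(1,k):
    if st[i,4]<800: continue
    Q=P[(L==i)]; Q=Q[Q[:,2]>.006]
    print(ce[i],len(Q),np.percentile(Q,1,0),np.percentile(Q,99,0))
    T=Q[Q[:,2]>.035]
    for y in np.arange(T[:,1].min(),T[:,1].max(),.008):
        S=T[abs(T[:,1]-y)<.004]
        if len(S)>5: print(' y%.3f top %.3f x_mid %.4f w %.3f'%(y,S[:,2].max(),(S[:,0].min()+S[:,0].max())/2,np.ptp(S[:,0])))
```

```text
[ 0.509 -0.344  0.22 ] [ 0.708  0.706 -0.    -0.   ]
[153.764 186.89 ] 8875 [ 0.326 -0.36   0.017] [ 0.407 -0.276  0.082]
 y-0.366 top 0.053 x_mid 0.3809 w 0.018
 y-0.358 top 0.064 x_mid 0.3669 w 0.053
 y-0.350 top 0.070 x_mid 0.3570 w 0.079
 y-0.342 top 0.074 x_mid 0.3587 w 0.081
 y-0.334 top 0.079 x_mid 0.3613 w 0.081
 y-0.326 top 0.082 x_mid 0.3645 w 0.079
 y-0.318 top 0.084 x_mid 0.3669 w 0.080
 y-0.310 top 0.083 x_mid 0.3691 w 0.079
 y-0.302 top 0.082 x_mid 0.3704 w 0.077
 y-0.294 top 0.080 x_mid 0.3675 w 0.064
 y-0.286 top 0.075 x_mid 0.3593 w 0.044
 y-0.278 top 0.374 x_mid 0.4242 w 0.169
[311.634 230.491] 3988 [ 0.472 -0.388  0.023] [ 0.529 -0.331  0.063]
 y-0.389 top 0.064 x_mid 0.5001 w 0.061
 y-0.381 top 0.064 x_mid 0.5009 w 0.060
 y-0.373 top 0.063 x_mid 0.5003 w 0.059
 y-0.365 top 0.061 x_mid 0.5004 w 0.057
 y-0.357 top 0.061 x_mid 0.4998 w 0.055
 y-0.349 top 0.059 x_mid 0.5005 w 0.054
 y-0.341 top 0.058 x_mid 0.5000 w 0.053
 y-0.333 top 0.057 x_mid 0.5001 w 0.051
 y-0.277 top 0.374 x_mid 0.5088 w 0.000
[449.384 284.017] 5695 [ 0.551 -0.46   0.006] [ 0.674 -0.336  0.249]
 y-0.462 top 0.059 x_mid 0.6057 w 0.015
 y-0.454 top 0.072 x_mid 0.6367 w 0.075
 y-0.446 top 0.078 x_mid 0.6375 w 0.075
 y-0.438 top 0.081 x_mid 0.6383 w 0.076
 y-0.430 top 0.083 x_mid 0.6385 w 0.075
 y-0.422 top 0.083 x_mid 0.6385 w 0.075
 y-0.414 top 0.083 x_mid 0.6383 w 0.075
 y-0.406 top 0.081 x_mid 0.6381 w 0.075
 y-0.398 top 0.077 x_mid 0.6380 w 0.075
 y-0.390 top 0.071 x_mid 0.6363 w 0.074
 y-0.382 top 0.059 x_mid 0.6246 w 0.053
 y-0.350 top 0.246 x_mid 0.5508 w 0.001
 y-0.342 top 0.246 x_mid 0.5508 w 0.001
 y-0.334 top 0.262 x_mid 0.5578 w 0.015
 y-0.278 top 0.374 x_mid 0.5088 w 0.000
[414.045 401.944] 1179 [ 0.524 -0.583  0.007] [ 0.651 -0.326  0.317]
 y-0.586 top 0.037 x_mid 0.6153 w 0.008
 y-0.578 top 0.037 x_mid 0.6138 w 0.019
 y-0.338 top 0.309 x_mid 0.5256 w 0.006
 y-0.330 top 0.318 x_mid 0.5294 w 0.013
```

View pics/wrist2.png

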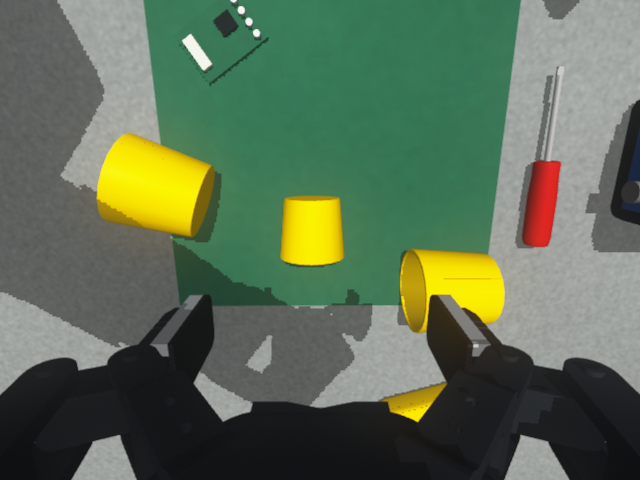

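The yellow pot's axis is at x=0.500, running y from -0.391 (mouth) to -0.332 (base), which matches 58 mm. I'll grip it across the diameter 11 mm from the rim.

Request:
move_arm:
  deltas:
    - {"tx": -0.036,"ty": -0.009,"tz": 0.0,"spin": 0,"gripper": 0.085}
    - {"tx": -0.036,"ty": -0.009,"tz": 0.04,"spin": 0,"gripper": 0.085}
    - {"tx": -0.036,"ty": -0.009,"tz": 0.08,"spin": 0,"gripper": 0.085}
    - {"tx": -0.036,"ty": -0.009,"tz": 0.12,"spin": 0,"gripper": 0.085}
    - {"tx": -0.036,"ty": -0.009,"tz": 0.15,"spin": 0,"gripper": 0.085}

```text
clock: 1.5
tool_pos: [0.5003, -0.3742, 0.0678]
eef_rot: [0.707, 0.707, -0.0, -0.001]
wrist_force: [0.9, -0.8, -1.2]
finger_gap: 0.0852
```

Request:
move_arm:
  deltas:
    - {"tx": 0,"ty": 0,"tz": 0.02,"spin": 0,"gripper": 0.085}
    - {"tx": 0,"ty": 0,"tz": 0.04,"spin": 0,"gripper": 0.085}
    - {"tx": 0,"ty": 0,"tz": 0.04,"spin": 0,"gripper": 0.05}
    - {"tx": 0,"ty": 0,"tz": 0.04,"spin": 0,"gripper": 0.05}
    - {"tx": 0,"ty": 0,"tz": 0.04,"spin": 0,"gripper": 0.05}
  newtons: 20

```text
clock: 1.92
tool_pos: [0.5017, -0.3759, 0.0326]
eef_rot: [0.707, 0.707, 0.0, 0.001]
wrist_force: [-2.6, 0.5, 5.1]
finger_gap: 0.0521
```

A gap of 0.052 is smaller than the pot's ~62 mm here, so I'm checking.

Run:
```python
from m import *
s=manip.sense(); print(s['tool_pos'],s['finger_gap'],s['wrist_force'])
p,d,c=snap('scene'); P=cloud(c,d); m=masks(p)['yellow']&(abs(P[...,0]-.5)<.05)&(abs(P[...,1]+.36)<.06); Q=P[m]
print(len(Q),np.percentile(Q,[1,50,99],axis=0).round(3))
a=cv2.resize(p[110:260,180:330],(500,500),interpolation=3); p,d,c=snap('side'); b=cv2.resize(p[120:270,260:410],(300,300),interpolation=3)
b=cv2.copyMakeBorder(b,0,200,0,0,0); cv2.imwrite('pics/c2.png',np.hstack([a,b])[:,:,::-1])
```

```text
[ 0.50173131 -0.37592058  0.03260731] 0.05207783793249036 [-2.57673251  0.52897223  5.06683523]
602 [[ 0.48  -0.387  0.006]
 [ 0.513 -0.345  0.04 ]
 [ 0.532 -0.331  0.063]]
```

View pics/c2.png

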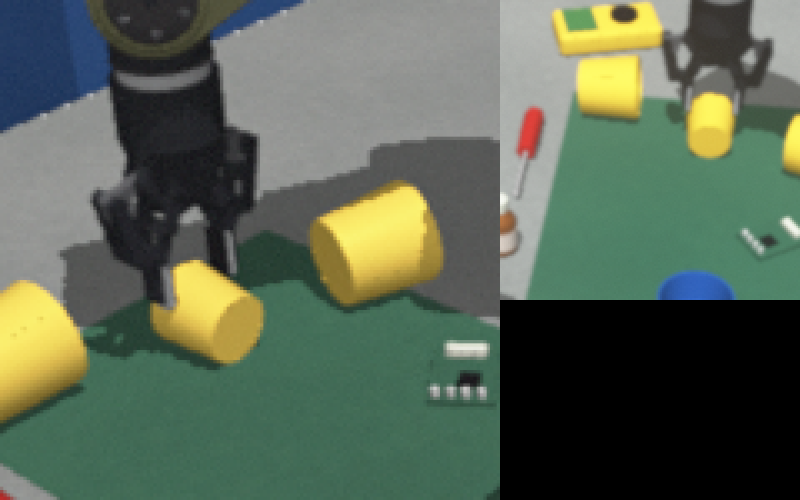

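The pot hasn't moved and sits between the pads. Testing the grip with the start of the standing-up arc.

Request:
move_arm:
  deltas:
    - {"tx": 0,"ty": 0,"tz": 0,"spin": 0,"gripper": 0.03}
    - {"tx": 0,"ty": 0,"tz": 0,"spin": 0,"gripper": 0.03}
    - {"tx": 0.005,"ty": 0,"tz": -0.006,"spin": 0,"gripper": 0.03}
    - {"tx": 0.01,"ty": 0,"tz": -0.011,"spin": 0,"gripper": 0.03}
    - {"tx": 0.015,"ty": 0,"tz": -0.015,"spin": 0,"gripper": 0.03}
  newtons: 25

```text
clock: 2.43
tool_pos: [0.501, -0.3605, 0.0468]
eef_rot: [0.707, 0.707, 0.0, 0.0]
wrist_force: [0.5, -0.5, -1.3]
finger_gap: 0.0509
```

```bash
cat > y.py <<'E'
from m import *
import sys
def look(x,y,col='yellow',rx=.06,ry=.09):
    s=manip.sense(); print(s['tool_pos'].round(4),round(s['finger_gap'],4),s['wrist_force'].round(1))
    for n in('scene','side'):
        p,d,c=snap(n); P=cloud(c,d); m=masks(p)[col]&(abs(P[...,0]-x)<rx)&(abs(P[...,1]-y)<ry)&(P[...,2]>.004); Q=P[m]
        if len(Q)>20: print(n,len(Q),np.percentile(Q,[1,50,99],axis=0).round(3).tolist())
        for h in np.arange(.005,.15,.012):
            S=Q[abs(Q[:,2]-h)<.006] if len(Q) else []
            if len(S)>8: print('  z%.3f x %.3f..%.3f y %.3f..%.3f'%(h,S[:,0].min(),S[:,0].max(),S[:,1].min(),S[:,1].max()))
if __name__=='__main__': look(float(sys.argv[1]),float(sys.argv[2]),*(sys.argv[3:4]))
E
python3 y.py .5 -.36
```

```text
[ 0.501  -0.3605  0.0468] 0.0509 [ 0.5 -0.5 -1.3]
scene 607 [[0.479, -0.374, 0.018], [0.513, -0.33, 0.053], [0.531, -0.315, 0.077]]
  z0.017 x 0.485..0.517 y -0.324..-0.319
  z0.029 x 0.482..0.529 y -0.377..-0.317
  z0.041 x 0.477..0.534 y -0.376..-0.316
  z0.053 x 0.478..0.533 y -0.375..-0.315
  z0.065 x 0.474..0.526 y -0.363..-0.315
  z0.077 x 0.484..0.526 y -0.373..-0.328
side 625 [[0.474, -0.372, 0.019], [0.501, -0.324, 0.063], [0.528, -0.312, 0.079]]
  z0.017 x 0.488..0.513 y -0.325..-0.318
  z0.029 x 0.479..0.524 y -0.324..-0.314
  z0.041 x 0.475..0.528 y -0.328..-0.311
  z0.053 x 0.472..0.530 y -0.358..-0.310
  z0.065 x 0.475..0.527 y -0.372..-0.311
  z0.077 x 0.481..0.521 y -0.376..-0.311
```

The pot is held rigidly and lifts level without rotating. I'll raise it so the base can swing, then ease the fingers open in small steps so gravity turns it base-down.

Request:
move_arm:
  deltas:
    - {"tx": 0,"ty": 0,"tz": -0.015,"spin": 0,"gripper": 0.05}
    - {"tx": 0,"ty": 0,"tz": -0.015,"spin": 0,"gripper": 0.051}
    - {"tx": 0,"ty": 0,"tz": -0.015,"spin": 0,"gripper": 0.052}
    - {"tx": 0,"ty": 0,"tz": -0.015,"spin": 0,"gripper": 0.053}
    - {"tx": 0,"ty": 0,"tz": -0.015,"spin": 0,"gripper": 0.054}
  newtons: 20

```text
clock: 2.95
tool_pos: [0.5008, -0.3609, 0.0603]
eef_rot: [0.707, 0.707, -0.0, -0.0]
wrist_force: [0.2, -0.4, -0.4]
finger_gap: 0.0539
```

```bash
python3 y.py .5 -.36
```

```text
[ 0.5008 -0.3609  0.0603] 0.0539 [ 0.2 -0.4 -0.4]
scene 420 [[0.48, -0.381, 0.009], [0.52, -0.347, 0.048], [0.531, -0.321, 0.079]]
  z0.017 x 0.490..0.528 y -0.355..-0.335
  z0.029 x 0.484..0.529 y -0.368..-0.326
  z0.041 x 0.483..0.530 y -0.386..-0.318
  z0.053 x 0.478..0.532 y -0.383..-0.317
  z0.065 x 0.479..0.532 y -0.376..-0.336
  z0.077 x 0.479..0.514 y -0.364..-0.350
side 539 [[0.473, -0.359, 0.02], [0.5, -0.337, 0.057], [0.528, -0.315, 0.083]]
  z0.017 x 0.481..0.516 y -0.343..-0.334
  z0.029 x 0.474..0.525 y -0.337..-0.319
  z0.041 x 0.473..0.529 y -0.352..-0.313
  z0.053 x 0.471..0.530 y -0.359..-0.317
  z0.065 x 0.471..0.528 y -0.362..-0.324
  z0.077 x 0.476..0.526 y -0.359..-0.334
```

It's working: the pot is rotating (about 45° now). Raising a little and easing further.

Request:
move_arm:
  deltas:
    - {"tx": 0,"ty": 0,"tz": -0.006,"spin": 0,"gripper": 0.054}
    - {"tx": 0,"ty": 0,"tz": -0.006,"spin": 0,"gripper": 0.0542}
    - {"tx": 0,"ty": 0,"tz": -0.006,"spin": 0,"gripper": 0.0544}

```text
clock: 3.3
tool_pos: [0.5012, -0.3612, 0.0675]
eef_rot: [0.707, 0.707, 0.0, 0.0]
wrist_force: [1.0, 0.9, 0.0]
finger_gap: 0.0543
```

```bash
python3 y.py .5 -.36
```

```text
[ 0.5012 -0.3612  0.0675] 0.0543 [1.  0.9 0. ]
scene 694 [[0.471, -0.356, 0.005], [0.508, -0.318, 0.041], [0.531, -0.295, 0.06]]
  z0.005 x 0.491..0.528 y -0.335..-0.298
  z0.017 x 0.490..0.529 y -0.340..-0.295
  z0.029 x 0.472..0.530 y -0.356..-0.295
  z0.041 x 0.471..0.532 y -0.357..-0.294
  z0.053 x 0.470..0.532 y -0.358..-0.294
  z0.065 x 0.472..0.531 y -0.354..-0.294
side 651 [[0.473, -0.358, 0.007], [0.501, -0.309, 0.042], [0.53, -0.293, 0.062]]
  z0.005 x 0.479..0.533 y -0.434..-0.297
  z0.017 x 0.477..0.525 y -0.357..-0.294
  z0.029 x 0.474..0.526 y -0.358..-0.295
  z0.041 x 0.474..0.526 y -0.356..-0.294
  z0.053 x 0.471..0.531 y -0.359..-0.292
  z0.065 x 0.471..0.531 y -0.359..-0.291
```

The yellow pot is now upright at (0.501,-0.325). I'll open, rise, centre over it and grip it high, so the fingertips stay above the blue rim later.

Request:
move_arm:
  deltas:
    - {"tx": 0,"ty": 0,"tz": 0,"spin": 0,"gripper": 0.085}
    - {"tx": 0,"ty": 0,"tz": -0.02,"spin": 0,"gripper": 0.085}
    - {"tx": 0,"ty": 0,"tz": -0.03,"spin": 0,"gripper": 0.085}
    - {"tx": 0.035,"ty": 0,"tz": -0.03,"spin": 0,"gripper": 0.085}
    - {"tx": 0.035,"ty": 0,"tz": -0.03,"spin": 0,"gripper": 0.085}

```text
clock: 3.82
tool_pos: [0.5013, -0.3229, 0.0977]
eef_rot: [0.707, 0.708, 0.0, 0.0]
wrist_force: [-0.1, -0.6, -1.0]
finger_gap: 0.085
```

```bash
python3 y.py .5 -.32
```

```text
[ 0.5013 -0.3229  0.0977] 0.085 [-0.1 -0.6 -1. ]
scene 689 [[0.471, -0.356, 0.005], [0.507, -0.318, 0.041], [0.532, -0.294, 0.059]]
  z0.005 x 0.492..0.527 y -0.335..-0.298
  z0.017 x 0.491..0.530 y -0.341..-0.296
  z0.029 x 0.472..0.531 y -0.358..-0.295
  z0.041 x 0.470..0.532 y -0.355..-0.294
  z0.053 x 0.470..0.532 y -0.359..-0.294
  z0.065 x 0.471..0.530 y -0.356..-0.295
side 647 [[0.473, -0.358, 0.006], [0.501, -0.309, 0.041], [0.529, -0.293, 0.062]]
  z0.005 x 0.482..0.522 y -0.312..-0.298
  z0.017 x 0.475..0.525 y -0.354..-0.295
  z0.029 x 0.476..0.526 y -0.358..-0.291
  z0.041 x 0.474..0.527 y -0.358..-0.292
  z0.053 x 0.471..0.531 y -0.362..-0.289
  z0.065 x 0.471..0.531 y -0.359..-0.289
```

Request:
move_arm:
  deltas:
    - {"tx": -0.002,"ty": 0,"tz": 0.037,"spin": 0,"gripper": 0.085}
    - {"tx": -0.002,"ty": 0,"tz": 0.037,"spin": 0,"gripper": 0.04}
    - {"tx": -0.002,"ty": 0,"tz": 0.037,"spin": 0,"gripper": 0.04}
    - {"tx": -0.002,"ty": 0,"tz": 0.037,"spin": 0,"gripper": 0.04}
    - {"tx": -0.002,"ty": 0,"tz": 0.037,"spin": 0,"gripper": 0.04}
  newtons: 30

```text
clock: 4.33
tool_pos: [0.5015, -0.3287, 0.0615]
eef_rot: [0.707, 0.707, 0.0, 0.001]
wrist_force: [-0.7, 0.2, 0.4]
finger_gap: 0.0404
```

Request:
move_arm:
  deltas:
    - {"tx": 0,"ty": 0,"tz": -0.03,"spin": 0,"gripper": 0.04}
    - {"tx": 0,"ty": 0,"tz": -0.06,"spin": 0,"gripper": 0.04}
    - {"tx": 0.02,"ty": 0,"tz": -0.085,"spin": 0,"gripper": 0.04}
    - {"tx": 0.05,"ty": 0,"tz": -0.085,"spin": 0,"gripper": 0.04}
    - {"tx": 0.09,"ty": 0.001,"tz": -0.085,"spin": 0,"gripper": 0.04}

```text
clock: 4.75
tool_pos: [0.5025, -0.2389, 0.1479]
eef_rot: [0.708, 0.706, 0.001, 0.003]
wrist_force: [0.8, 0.3, -0.7]
finger_gap: 0.0402
```

Request:
move_arm:
  deltas:
    - {"tx": 0.04,"ty": 0,"tz": 0,"spin": 0,"gripper": 0.04}
    - {"tx": 0.08,"ty": 0,"tz": 0,"spin": 0,"gripper": 0.04}
    - {"tx": 0.12,"ty": 0,"tz": 0,"spin": 0,"gripper": 0.04}
    - {"tx": 0.155,"ty": 0,"tz": 0,"spin": 0,"gripper": 0.04}
    - {"tx": 0.175,"ty": 0,"tz": 0,"spin": 0,"gripper": 0.04}

```text
clock: 5.17
tool_pos: [0.5021, -0.0601, 0.1465]
eef_rot: [0.706, 0.708, 0.001, 0.001]
wrist_force: [-0.5, -0.4, 0.4]
finger_gap: 0.0401
```

Request:
move_arm:
  deltas:
    - {"tx": 0.02,"ty": 0,"tz": 0,"spin": 0,"gripper": 0.04}
    - {"tx": 0.03,"ty": 0,"tz": 0,"spin": 0,"gripper": 0.04}
    - {"tx": 0.03,"ty": 0,"tz": 0,"spin": 0,"gripper": 0.04}

```text
clock: 5.42
tool_pos: [0.5023, -0.0317, 0.146]
eef_rot: [0.706, 0.708, 0.0, 0.001]
wrist_force: [0.0, -0.5, 0.4]
finger_gap: 0.0401
```

```bash
python3 y.py .5 -.03; python3 -c "
from y import *
look(.503,-.03,'blue')"
```

```text
[ 0.5023 -0.0317  0.146 ] 0.0401 [ 0.  -0.5  0.4]
[ 0.5022 -0.0336  0.1455] 0.04 [-0.1  0.5  0.1]
scene 1240 [[0.465, -0.069, 0.005], [0.499, -0.033, 0.03], [0.543, 0.009, 0.052]]
  z0.005 x 0.498..0.539 y -0.055..0.004
  z0.017 x 0.467..0.540 y -0.065..0.006
  z0.029 x 0.464..0.541 y -0.067..0.008
  z0.041 x 0.464..0.544 y -0.069..0.009
  z0.053 x 0.462..0.545 y -0.071..0.010
side 1220 [[0.467, -0.07, 0.008], [0.504, -0.044, 0.03], [0.54, 0.01, 0.054]]
  z0.005 x 0.480..0.529 y -0.120..0.006
  z0.017 x 0.472..0.534 y -0.070..0.007
  z0.029 x 0.468..0.538 y -0.068..0.009
  z0.041 x 0.467..0.539 y -0.071..0.011
  z0.053 x 0.465..0.543 y -0.072..0.012
```

The fingers closed to 0.040 with nothing held: the grip missed or slipped off the rim. Checking the pot where it stood.

Run:
```python
from y import *
look(.5,-.325)
p,d,c=snap('scene'); q=p[100:280,170:400]; 
p2,_,_=snap('side'); q2=p2[130:310,280:440]
cv2.imwrite('pics/c3.png',np.hstack([cv2.resize(q,(460,360)),cv2.resize(q2,(320,360))])[:,:,::-1])
```

```text
[ 0.5021 -0.0341  0.1452] 0.0399 [0.1 0.3 0.9]
scene 675 [[0.47, -0.355, 0.005], [0.508, -0.318, 0.04], [0.531, -0.295, 0.059]]
  z0.005 x 0.491..0.529 y -0.337..-0.297
  z0.017 x 0.490..0.529 y -0.340..-0.297
  z0.029 x 0.472..0.531 y -0.354..-0.295
  z0.041 x 0.470..0.531 y -0.355..-0.295
  z0.053 x 0.470..0.532 y -0.357..-0.293
side 41 [[0.484, -0.308, 0.004], [0.499, -0.3, 0.012], [0.514, -0.292, 0.018]]
  z0.005 x 0.484..0.512 y -0.308..-0.298
  z0.017 x 0.489..0.514 y -0.304..-0.290
```

View pics/c3.png

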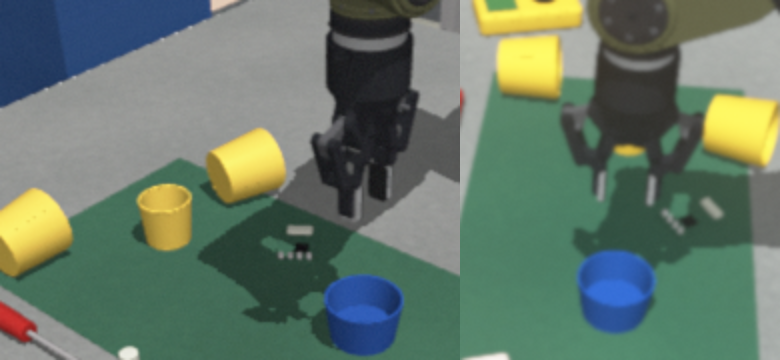

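The pot stands untouched, so the fingertips must sit higher than I assumed. Measuring where they really are relative to the TCP.

Run:
```python
from y import *
t=manip.sense()['tool_pos']; print(t)
for n in('scene','side'):
    p,d,c=snap(n); P=cloud(c,d); m=(abs(P[...,0]-t[0])<.09)&(abs(P[...,1]-t[1])<.06)&(P[...,2]>.09)&(P[...,2]<.35)&(d>0)
    Q=P[m]; print(n,len(Q))
    for h in np.arange(.1,.34,.01):
        S=Q[abs(Q[:,2]-h)<.005]
        if len(S)>8: print('  z%.3f n%d x %.3f..%.3f y %.3f..%.3f'%(h,len(S),*np.percentile(S[:,0],[1,99]),*np.percentile(S[:,1],[1,99])))
```

```text
[ 0.50197538 -0.03367235  0.14494604]
scene 3603
  z0.160 n57 x 0.474..0.532 y -0.045..-0.023
  z0.170 n101 x 0.475..0.536 y -0.044..-0.023
  z0.180 n115 x 0.476..0.536 y -0.043..-0.022
  z0.190 n99 x 0.475..0.536 y -0.044..-0.022
  z0.200 n89 x 0.453..0.551 y -0.043..-0.021
  z0.210 n186 x 0.450..0.555 y -0.046..-0.021
  z0.220 n144 x 0.445..0.559 y -0.045..-0.017
  z0.230 n227 x 0.444..0.562 y -0.047..-0.016
  z0.240 n221 x 0.441..0.566 y -0.044..-0.016
  z0.250 n233 x 0.439..0.568 y -0.045..-0.014
  z0.260 n319 x 0.438..0.568 y -0.045..-0.014
  z0.270 n126 x 0.492..0.544 y -0.043..-0.022
  z0.280 n85 x 0.511..0.540 y -0.047..-0.000
  z0.290 n223 x 0.489..0.540 y -0.060..0.004
  z0.300 n234 x 0.488..0.539 y -0.060..0.004
  z0.310 n244 x 0.486..0.540 y -0.060..0.004
  z0.320 n261 x 0.488..0.539 y -0.060..0.004
  z0.330 n324 x 0.477..0.538 y -0.067..0.003
side 3109
  z0.160 n10 x 0.477..0.527 y -0.026..-0.022
  z0.170 n56 x 0.470..0.534 y -0.040..-0.021
  z0.180 n59 x 0.469..0.535 y -0.033..-0.020
  z0.190 n60 x 0.469..0.535 y -0.038..-0.020
  z0.200 n60 x 0.459..0.546 y -0.032..-0.020
  z0.210 n196 x 0.451..0.553 y -0.044..-0.019
  z0.220 n149 x 0.447..0.557 y -0.046..-0.017
  z0.230 n171 x 0.443..0.559 y -0.046..-0.014
  z0.240 n186 x 0.441..0.562 y -0.031..-0.014
  z0.250 n258 x 0.437..0.566 y -0.032..-0.013
  z0.260 n410 x 0.435..0.568 y -0.044..-0.013
  z0.270 n189 x 0.455..0.548 y -0.040..-0.014
  z0.280 n38 x 0.464..0.540 y -0.028..-0.008
  z0.290 n151 x 0.465..0.538 y -0.027..0.005
  z0.300 n182 x 0.466..0.539 y -0.028..0.006
  z0.310 n196 x 0.466..0.537 y -0.024..0.006
  z0.320 n203 x 0.466..0.538 y -0.037..0.005
  z0.330 n316 x 0.465..0.536 y -0.041..0.005
```

The depth clouds show the fingertips about 11–16 mm above the reported TCP height, not 19 mm below it. They also show the slim part of the fingers reaching about 115 mm above the tips. I'll plan from measured tips (tip z ≈ TCP z + 0.015 around a 60 mm gap) and regrasp the yellow pot lower.

Request:
move_arm:
  deltas:
    - {"tx": -0.041,"ty": 0,"tz": 0,"spin": 0,"gripper": 0.085}
    - {"tx": -0.082,"ty": 0,"tz": 0,"spin": 0,"gripper": 0.085}
    - {"tx": -0.123,"ty": 0,"tz": 0,"spin": 0,"gripper": 0.085}
    - {"tx": -0.164,"ty": -0.001,"tz": 0,"spin": 0,"gripper": 0.085}
    - {"tx": -0.2,"ty": -0.001,"tz": 0,"spin": 0,"gripper": 0.085}

```text
clock: 6.33
tool_pos: [0.5004, -0.2356, 0.145]
eef_rot: [0.707, 0.707, -0.0, 0.0]
wrist_force: [0.9, 0.0, -0.3]
finger_gap: 0.0849
```

Request:
move_arm:
  deltas:
    - {"tx": -0.04,"ty": 0,"tz": 0,"spin": 0,"gripper": 0.085}
    - {"tx": -0.08,"ty": 0,"tz": 0,"spin": 0,"gripper": 0.085}
    - {"tx": -0.093,"ty": 0,"tz": 0.02,"spin": 0,"gripper": 0.085}
    - {"tx": -0.093,"ty": 0,"tz": 0.04,"spin": 0,"gripper": 0.085}
    - {"tx": -0.093,"ty": 0,"tz": 0.06,"spin": 0,"gripper": 0.085}

```text
clock: 6.75
tool_pos: [0.5005, -0.3273, 0.0839]
eef_rot: [0.708, 0.706, -0.0, 0.0]
wrist_force: [-0.1, -0.1, -0.7]
finger_gap: 0.0855
```

Request:
move_arm:
  deltas:
    - {"tx": 0.002,"ty": 0,"tz": 0.03,"spin": 0,"gripper": 0.085}
    - {"tx": 0.002,"ty": 0,"tz": 0.056,"spin": 0,"gripper": 0.085}
    - {"tx": 0.002,"ty": 0,"tz": 0.056,"spin": 0,"gripper": 0.04}
    - {"tx": 0.002,"ty": 0,"tz": 0.056,"spin": 0,"gripper": 0.04}
    - {"tx": 0.002,"ty": 0,"tz": 0.056,"spin": 0,"gripper": 0.04}
  newtons: 30

```text
clock: 7.17
tool_pos: [0.5016, -0.3245, 0.0305]
eef_rot: [0.707, 0.707, 0.0, 0.001]
wrist_force: [-0.1, 0.6, -1.2]
finger_gap: 0.0628
```

Request:
move_arm:
  deltas:
    - {"tx": 0,"ty": 0,"tz": 0,"spin": 0,"gripper": 0.04}
    - {"tx": 0,"ty": 0,"tz": -0.02,"spin": 0,"gripper": 0.04}
    - {"tx": 0,"ty": 0,"tz": -0.05,"spin": 0,"gripper": 0.04}
    - {"tx": 0,"ty": 0,"tz": -0.09,"spin": 0,"gripper": 0.04}

```text
clock: 7.5
tool_pos: [0.5002, -0.3235, 0.1195]
eef_rot: [0.707, 0.707, -0.0, -0.001]
wrist_force: [0.3, -0.6, -1.6]
finger_gap: 0.0626
```

```bash
python3 y.py .5 -.32
```

```text
[ 0.5002 -0.3235  0.1195] 0.0626 [ 0.3 -0.6 -1.6]
scene 651 [[0.469, -0.354, 0.093], [0.508, -0.31, 0.127], [0.529, -0.294, 0.149]]
  z0.089 x 0.489..0.526 y -0.333..-0.300
  z0.101 x 0.490..0.529 y -0.340..-0.297
  z0.113 x 0.483..0.530 y -0.352..-0.295
  z0.125 x 0.470..0.531 y -0.354..-0.294
  z0.137 x 0.469..0.528 y -0.355..-0.294
  z0.149 x 0.468..0.528 y -0.355..-0.294
side 674 [[0.475, -0.359, 0.104], [0.503, -0.308, 0.142], [0.53, -0.295, 0.163]]
  z0.101 x 0.485..0.523 y -0.314..-0.301
  z0.113 x 0.480..0.526 y -0.314..-0.299
  z0.125 x 0.479..0.527 y -0.360..-0.298
  z0.137 x 0.478..0.528 y -0.358..-0.295
  z0.149 x 0.475..0.531 y -0.360..-0.292
```

Gripped, and lifting upright (gap 62.6 mm). Carrying it over the blue pot at (0.504,-0.030).

Request:
move_arm:
  deltas:
    - {"tx": 0.03,"ty": 0.001,"tz": 0,"spin": 0,"gripper": 0.04}
    - {"tx": 0.07,"ty": 0.002,"tz": 0,"spin": 0,"gripper": 0.04}
    - {"tx": 0.11,"ty": 0.003,"tz": 0,"spin": 0,"gripper": 0.04}
    - {"tx": 0.15,"ty": 0.004,"tz": 0,"spin": 0,"gripper": 0.04}
    - {"tx": 0.19,"ty": 0.004,"tz": 0,"spin": 0,"gripper": 0.04}

```text
clock: 8.02
tool_pos: [0.5051, -0.1324, 0.1202]
eef_rot: [0.707, 0.707, 0.001, 0.001]
wrist_force: [1.4, 0.0, -2.2]
finger_gap: 0.063
```

Request:
move_arm:
  deltas:
    - {"tx": 0.04,"ty": 0,"tz": 0,"spin": 0,"gripper": 0.04}
    - {"tx": 0.07,"ty": 0,"tz": 0,"spin": 0,"gripper": 0.04}
    - {"tx": 0.09,"ty": 0,"tz": 0,"spin": 0,"gripper": 0.04}
    - {"tx": 0.104,"ty": 0,"tz": 0,"spin": 0,"gripper": 0.04}
    - {"tx": 0.104,"ty": 0,"tz": 0,"spin": 0,"gripper": 0.04}

```text
clock: 8.43
tool_pos: [0.5053, -0.0278, 0.1201]
eef_rot: [0.706, 0.708, 0.001, 0.001]
wrist_force: [0.1, 0.0, -1.5]
finger_gap: 0.0622
```

```bash
python3 y.py .5 -.03;python3 y.py .5 -.03 blue | grep 0.053
```

```text
[ 0.5053 -0.0278  0.1201] 0.0622 [ 0.1  0.  -1.5]
scene 788 [[0.474, -0.052, 0.094], [0.517, -0.019, 0.126], [0.534, 0.0, 0.15]]
  z0.089 x 0.506..0.531 y -0.047..-0.005
  z0.101 x 0.501..0.534 y -0.052..-0.003
  z0.113 x 0.478..0.534 y -0.052..-0.001
  z0.125 x 0.475..0.535 y -0.052..0.000
  z0.137 x 0.473..0.534 y -0.052..0.000
  z0.149 x 0.472..0.535 y -0.052..0.001
side 988 [[0.477, -0.061, 0.098], [0.505, -0.018, 0.131], [0.533, 0.0, 0.153]]
  z0.101 x 0.482..0.530 y -0.058..-0.001
  z0.113 x 0.480..0.531 y -0.063..-0.001
  z0.125 x 0.479..0.532 y -0.062..0.000
  z0.137 x 0.477..0.532 y -0.063..0.001
  z0.149 x 0.476..0.535 y -0.064..0.002
  z0.053 x 0.463..0.544 y -0.070..0.010
  z0.053 x 0.465..0.543 y -0.059..0.012
```

Aligned within about 1 mm; lowering.

Request:
move_arm:
  deltas:
    - {"tx": 0,"ty": -0.001,"tz": 0.03,"spin": 0,"gripper": 0.04}
    - {"tx": 0,"ty": -0.001,"tz": 0.05,"spin": 0,"gripper": 0.04}
    - {"tx": 0,"ty": -0.001,"tz": 0.065,"spin": 0,"gripper": 0.04}
    - {"tx": 0,"ty": -0.001,"tz": 0.072,"spin": 0,"gripper": 0.04}
    - {"tx": 0,"ty": -0.001,"tz": 0.074,"spin": 0,"gripper": 0.04}

```text
clock: 9.05
tool_pos: [0.5036, -0.0307, 0.0441]
eef_rot: [0.707, 0.707, -0.001, -0.001]
wrist_force: [0.1, 0.9, -1.2]
finger_gap: 0.0629
```

```bash
python3 y.py .5 -.03;python3 y.py .5 -.03 blue
```

```text
[ 0.5036 -0.0307  0.0441] 0.0629 [ 0.1  0.9 -1.2]
scene 501 [[0.473, -0.055, 0.033], [0.485, -0.025, 0.058], [0.533, -0.002, 0.076]]
  z0.029 x 0.477..0.485 y -0.054..-0.038
  z0.041 x 0.474..0.533 y -0.054..-0.004
  z0.053 x 0.473..0.535 y -0.056..-0.002
  z0.065 x 0.472..0.532 y -0.054..-0.001
  z0.077 x 0.469..0.531 y -0.064..-0.001
side 750 [[0.476, -0.064, 0.031], [0.504, -0.049, 0.059], [0.532, -0.001, 0.078]]
  z0.029 x 0.486..0.518 y -0.062..-0.048
  z0.041 x 0.480..0.529 y -0.064..-0.004
  z0.053 x 0.477..0.530 y -0.064..-0.000
  z0.065 x 0.475..0.533 y -0.064..0.001
  z0.077 x 0.474..0.534 y -0.065..0.001
[ 0.5043 -0.0305  0.0454] 0.0628 [ 0.3  0.3 -0.5]
scene 589 [[0.469, -0.066, 0.005], [0.529, -0.011, 0.032], [0.543, 0.009, 0.052]]
  z0.005 x 0.498..0.539 y -0.055..0.005
  z0.017 x 0.471..0.540 y -0.056..0.006
  z0.029 x 0.469..0.541 y -0.063..0.008
  z0.041 x 0.469..0.543 y -0.067..0.010
  z0.053 x 0.466..0.545 y -0.070..0.011
side 431 [[0.465, -0.042, 0.006], [0.503, 0.001, 0.032], [0.542, 0.011, 0.053]]
  z0.005 x 0.480..0.546 y -0.073..0.005
  z0.017 x 0.472..0.534 y -0.044..0.008
  z0.029 x 0.468..0.538 y -0.045..0.008
  z0.041 x 0.467..0.542 y -0.041..0.011
  z0.053 x 0.463..0.543 y -0.031..0.011
```

Inside the blue pot and about 4 mm above its floor. Lowering the rest, releasing and rising.

Request:
move_arm:
  deltas:
    - {"tx": 0,"ty": 0,"tz": 0.003,"spin": 0,"gripper": 0.06}
    - {"tx": 0,"ty": 0,"tz": 0.003,"spin": 0,"gripper": 0.07}
    - {"tx": 0,"ty": 0,"tz": 0.003,"spin": 0,"gripper": 0.08}
    - {"tx": 0,"ty": 0,"tz": -0.025,"spin": 0,"gripper": 0.085}
    - {"tx": 0,"ty": 0,"tz": -0.065,"spin": 0,"gripper": 0.085}

```text
clock: 9.67
tool_pos: [0.5023, -0.0298, 0.1084]
eef_rot: [0.707, 0.707, -0.002, -0.002]
wrist_force: [1.0, -0.1, -0.1]
finger_gap: 0.0847
```

Request:
move_arm:
  deltas:
    - {"tx": 0,"ty": -0.01,"tz": -0.04,"spin": 0.12,"gripper": 0.085}
    - {"tx": 0,"ty": -0.03,"tz": -0.08,"spin": 0.24,"gripper": 0.085}
    - {"tx": 0,"ty": -0.06,"tz": -0.12,"spin": 0.36,"gripper": 0.085}
    - {"tx": 0,"ty": -0.09,"tz": -0.15,"spin": 0.48,"gripper": 0.085}
    - {"tx": 0,"ty": -0.12,"tz": -0.15,"spin": 0.6,"gripper": 0.085}

```text
clock: 10.08
tool_pos: [0.3844, -0.0301, 0.2642]
eef_rot: [0.886, 0.464, 0.003, 0.002]
wrist_force: [0.0, -0.2, 0.6]
finger_gap: 0.0851
```

Run:
```python
from y import *
look(.503,-.03); print(manip.sense()['q'].round(2))
# holder/lamp/orange from scene and side
for n in('scene','side'):
    p,d,c=snap(n,'d_%s.png'%n); P=cloud(c,d); M=masks(p)
    A=(P[...,0]>.42)&(P[...,0]<.72)&(P[...,1]>.15)&(P[...,1]<.46)&(d>0)
    o=P[M['orange']&A&(P[...,2]>.02)]; print(n,'orange',len(o))
    for h in np.arange(.05,.13,.01):
        S=o[abs(o[:,2]-h)<.005]
        if len(S)>8: print('  z%.3f x %.3f..%.3f y %.3f..%.3f'%(h,*np.percentile(S[:,0],[1,99]),*np.percentile(S[:,1],[1,99])))
    for nm,lo,hi in(('lamptop',.174,.19),('foot',.0065,.012),('mid',.10,.14)):
        w=P[M['white']&A&(P[...,2]>lo)&(P[...,2]<hi)]
        if len(w)>30: print(nm,len(w),cv2.minAreaRect((w[:,:2]*1000).astype(np.float32)),w[:,:2].min(0).round(3),w[:,:2].max(0).round(3))
```

```text
[ 0.3844 -0.0301  0.2642] 0.0851 [ 0.  -0.2  0.6]
scene 720 [[0.474, -0.063, 0.033], [0.5, -0.036, 0.058], [0.536, -0.002, 0.073]]
  z0.029 x 0.478..0.488 y -0.053..-0.040
  z0.041 x 0.475..0.534 y -0.061..-0.004
  z0.053 x 0.473..0.535 y -0.063..-0.002
  z0.065 x 0.473..0.537 y -0.064..-0.001
  z0.077 x 0.474..0.537 y -0.064..-0.002
side 722 [[0.477, -0.063, 0.029], [0.505, -0.051, 0.058], [0.533, -0.001, 0.076]]
  z0.029 x 0.488..0.522 y -0.062..-0.049
  z0.041 x 0.480..0.529 y -0.062..-0.003
  z0.053 x 0.479..0.531 y -0.064..-0.000
  z0.065 x 0.477..0.533 y -0.064..0.001
  z0.077 x 0.476..0.534 y -0.063..0.001
[-0.17 -0.12  1.88 -0.    1.38  0.43]
scene orange 912
  z0.060 x 0.564..0.578 y 0.276..0.313
  z0.070 x 0.559..0.579 y 0.275..0.312
  z0.080 x 0.520..0.575 y 0.273..0.310
  z0.090 x 0.521..0.569 y 0.270..0.309
  z0.100 x 0.540..0.564 y 0.268..0.307
  z0.110 x 0.542..0.559 y 0.273..0.305
lamptop 3141 ((577.30517578125, 299.2132873535156), (42.80946350097656, 199.56088256835938), 18.44937515258789) [0.527 0.2  ] [0.626 0.398]
foot 2839 ((582.5328979492188, 300.5993957519531), (91.69054412841797, 199.05352783203125), 18.600265502929688) [0.514 0.209] [0.655 0.408]
mid 53 ((589.1557006835938, 301.83209228515625), (2.9251976013183594, 196.8393096923828), 18.03762435913086) [0.557 0.208] [0.62  0.395]
side orange 0
lamptop 2966 ((577.0169067382812, 299.5721740722656), (40.51861572265625, 201.8466033935547), 18.51245880126953) [0.528 0.2  ] [0.625 0.4  ]
foot 2612 ((582.134033203125, 306.96466064453125), (237.10411071777344, 275.6111755371094), 85.18038177490234) [0.439 0.177] [0.717 0.418]
mid 281 ((552.1904907226562, 391.3553466796875), (18.800004959106445, 33.40193176269531), 68.40093231201172) [0.534 0.376] [0.564 0.399]
```

Yellow is nested (rim z ≈ 0.073, concentric within about 1 mm). Holder yaw is 18.5° (front direction (-0.948,-0.317)) and the orange rim centre is about (0.537,0.286,0.100). I'll grip along the holder's y with the camera side facing away from the lamp, which means turning about -2.49 rad.

Request:
move_arm:
  deltas:
    - {"tx": 0.02,"ty": -0.009,"tz": 0,"spin": -0.12,"gripper": 0.085}
    - {"tx": 0.05,"ty": -0.021,"tz": 0,"spin": -0.24,"gripper": 0.085}
    - {"tx": 0.08,"ty": -0.034,"tz": 0,"spin": -0.36,"gripper": 0.085}
    - {"tx": 0.11,"ty": -0.046,"tz": 0,"spin": -0.48,"gripper": 0.085}
    - {"tx": 0.13,"ty": -0.055,"tz": 0,"spin": -0.6,"gripper": 0.085}

```text
clock: 10.7
tool_pos: [0.4128, 0.1109, 0.2589]
eef_rot: [0.704, 0.71, -0.001, -0.001]
wrist_force: [0.2, -0.8, 0.1]
finger_gap: 0.0851
```

Request:
move_arm:
  deltas:
    - {"tx": 0.03,"ty": 0.006,"tz": 0,"spin": -0.12,"gripper": 0.085}
    - {"tx": 0.06,"ty": 0.012,"tz": 0,"spin": -0.24,"gripper": 0.085}
    - {"tx": 0.09,"ty": 0.018,"tz": 0,"spin": -0.36,"gripper": 0.085}
    - {"tx": 0.12,"ty": 0.024,"tz": 0,"spin": -0.48,"gripper": 0.085}
    - {"tx": 0.145,"ty": 0.03,"tz": 0,"spin": -0.6,"gripper": 0.085}

```text
clock: 11.12
tool_pos: [0.4425, 0.2558, 0.2584]
eef_rot: [0.463, 0.886, -0.001, -0.001]
wrist_force: [-0.2, -0.5, -0.2]
finger_gap: 0.0852
```

Request:
move_arm:
  deltas:
    - {"tx": 0,"ty": 0,"tz": 0,"spin": -0.12,"gripper": 0.085}
    - {"tx": 0,"ty": 0,"tz": 0,"spin": -0.24,"gripper": 0.085}
    - {"tx": 0,"ty": 0,"tz": 0,"spin": -0.36,"gripper": 0.085}
    - {"tx": 0,"ty": 0,"tz": 0,"spin": -0.48,"gripper": 0.085}
    - {"tx": 0,"ty": 0,"tz": 0,"spin": -0.6,"gripper": 0.085}

```text
clock: 11.53
tool_pos: [0.4425, 0.2539, 0.2584]
eef_rot: [0.181, 0.984, -0.001, -0.001]
wrist_force: [-0.2, 0.8, 0.7]
finger_gap: 0.0856
```

Request:
move_arm:
  deltas:
    - {"tx": 0,"ty": 0,"tz": 0,"spin": -0.12,"gripper": 0.06}
    - {"tx": 0,"ty": 0,"tz": 0,"spin": -0.24,"gripper": 0.06}
    - {"tx": 0,"ty": 0,"tz": 0,"spin": -0.36,"gripper": 0.06}
    - {"tx": 0,"ty": 0,"tz": 0,"spin": -0.48,"gripper": 0.06}
    - {"tx": 0,"ty": 0,"tz": 0,"spin": -0.6,"gripper": 0.06}

```text
clock: 11.95
tool_pos: [0.4425, 0.2538, 0.2585]
eef_rot: [-0.118, 0.993, -0.0, -0.001]
wrist_force: [-0.2, -0.7, 0.0]
finger_gap: 0.0603
```

Request:
move_arm:
  deltas:
    - {"tx": 0,"ty": 0,"tz": 0,"spin": -0.09,"gripper": 0.06}
    - {"tx": 0,"ty": 0,"tz": 0,"spin": -0.09,"gripper": 0.06}

```text
clock: 12.12
tool_pos: [0.4425, 0.2538, 0.2586]
eef_rot: [-0.162, 0.987, -0.0, -0.001]
wrist_force: [0.2, 0.6, -0.4]
finger_gap: 0.0601
```

Run:
```python
from m import *
from scipy.spatial.transform import Rotation as R
s=manip.sense(); T=R.from_quat(s['eef_rot']).as_matrix(); print(s['tool_pos'],T.round(3))
p,d,c=snap('wrist','wrist3.png'); P=cloud(c,d); m=masks(p)['orange']&(d>0)
hx=np.array([.948,.317,0]);hy=np.array([-.317,.948,0]); Q=P[m]; Q=Q[(Q[:,1]>.2)&(Q[:,2]>.04)]
for h in np.arange(.05,.13,.01):
    S=Q[abs(Q[:,2]-h)<.005]
    if len(S)>8: print('z%.3f n%d hx %.3f..%.3f hy %.3f..%.3f'%(h,len(S),*np.percentile(S@hx,[1,99]),*np.percentile(S@hy,[1,99])))
rim=np.array([.537,.286,.1]); print('rim hx,hy',rim@hx,rim@hy)
tgt=np.array([.533,.285,0]); e=T.T@(tgt-s['tool_pos']); print('tool delta',e.round(4))
```

```text
[0.44246598 0.25375138 0.25855596] [[-0.948 -0.319 -0.002]
 [-0.319  0.948 -0.001]
 [ 0.002 -0.    -1.   ]]
z0.050 n391 hx 0.608..0.627 hy 0.085..0.116
z0.060 n513 hx 0.600..0.640 hy 0.084..0.117
z0.070 n107 hx 0.591..0.640 hy 0.083..0.117
z0.080 n112 hx 0.584..0.627 hy 0.082..0.116
z0.090 n187 hx 0.580..0.616 hy 0.080..0.121
z0.100 n110 hx 0.591..0.610 hy 0.079..0.123
z0.110 n131 hx 0.606..0.616 hy 0.082..0.119
rim hx,hy 0.599738 0.10089899999999995
tool delta [-0.0963  0.0008  0.2583]
```

View pics/wrist3.png

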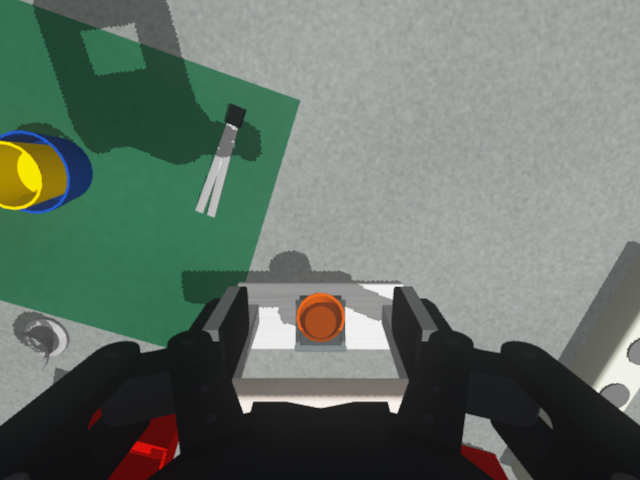

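The wrist view agrees: orange mouth at (321,317), rim centre hx 0.5985, hy 0.101. Moving over the rim centre 4 mm forward, then straight down in front of the lamp. Only the slim fingers reach lamp height.

Request:
move_arm:
  deltas:
    - {"tx": -0.03,"ty": 0.001,"tz": 0,"spin": 0,"gripper": 0.06}
    - {"tx": -0.06,"ty": 0.001,"tz": 0,"spin": 0,"gripper": 0.06}
    - {"tx": -0.085,"ty": 0.001,"tz": 0,"spin": 0,"gripper": 0.06}
    - {"tx": -0.095,"ty": 0.001,"tz": 0,"spin": 0,"gripper": 0.06}
    - {"tx": -0.095,"ty": 0.001,"tz": 0.02,"spin": 0,"gripper": 0.06}

```text
clock: 12.58
tool_pos: [0.5347, 0.2851, 0.2413]
eef_rot: [-0.157, 0.988, 0.001, 0.002]
wrist_force: [0.0, -0.6, 0.6]
finger_gap: 0.0597
```

Run:
```python
from m import *
s=manip.sense(); t=s['tool_pos']; print(t)
hx=np.array([.948,.317,0]);hy=np.array([-.317,.948,0])
o=np.array([t[0],t[1],0]); print('hx,hy',o@hx,o@hy)
for n in('scene','side'):
    p,d,c=snap(n); P=cloud(c,d); X=P-o
    m=(abs(X@hx)<.08)&(abs(X@hy)<.08)&(P[...,2]>.19)&(P[...,2]<.45)&(d>0); Q=X[m]; print(n)
    for h in np.arange(.22,.42,.01):
        S=Q[abs(Q[:,2]-h)<.005]
        if len(S)>8: print(' dz%.3f n%d hx %.3f..%.3f hy %.3f..%.3f'%(h-t[2],len(S),*np.percentile(S@hx,[1,99]),*np.percentile(S@hy,[1,99])))
```

```text
[0.53467685 0.2851028  0.24131195]
hx,hy 0.5972512425017631 0.10078489350902894
scene
 dz0.019 n60 hx -0.009..0.011 hy -0.040..0.042
 dz0.029 n150 hx -0.009..0.012 hy -0.044..0.043
 dz0.039 n160 hx -0.010..0.011 hy -0.044..0.043
 dz0.049 n183 hx -0.010..0.011 hy -0.044..0.043
 dz0.059 n194 hx -0.000..0.013 hy -0.058..0.057
 dz0.069 n509 hx -0.012..0.013 hy -0.061..0.061
 dz0.079 n352 hx -0.014..0.017 hy -0.063..0.062
 dz0.089 n583 hx -0.014..0.017 hy -0.064..0.064
 dz0.099 n550 hx 0.002..0.018 hy -0.066..0.065
 dz0.109 n780 hx 0.001..0.019 hy -0.066..0.066
 dz0.119 n1067 hx -0.012..0.019 hy -0.067..0.065
 dz0.129 n369 hx -0.007..0.011 hy -0.040..0.039
 dz0.139 n244 hx 0.000..0.037 hy -0.038..0.036
 dz0.149 n544 hx 0.004..0.037 hy -0.037..0.034
 dz0.159 n568 hx 0.004..0.037 hy -0.037..0.034
 dz0.169 n573 hx 0.004..0.037 hy -0.037..0.034
side
 dz0.009 n9 hx 0.000..0.006 hy -0.032..0.036
 dz0.019 n81 hx -0.013..0.009 hy -0.032..0.044
 dz0.029 n93 hx -0.013..0.009 hy -0.033..0.045
 dz0.039 n54 hx -0.009..0.009 hy -0.034..0.044
 dz0.049 n29 hx 0.005..0.011 hy -0.037..0.041
 dz0.059 n77 hx -0.014..0.011 hy -0.036..0.062
 dz0.069 n142 hx -0.013..0.012 hy -0.026..0.063
 dz0.079 n169 hx -0.013..0.015 hy -0.028..0.065
 dz0.089 n200 hx -0.019..0.015 hy -0.018..0.066
 dz0.099 n164 hx -0.021..0.017 hy 0.011..0.068
 dz0.109 n290 hx -0.021..0.017 hy 0.010..0.069
 dz0.119 n312 hx -0.013..0.011 hy 0.015..0.068
 dz0.129 n102 hx -0.013..0.009 hy 0.028..0.039
 dz0.139 n268 hx -0.033..0.035 hy -0.000..0.038
 dz0.149 n317 hx -0.033..0.035 hy -0.000..0.039
 dz0.159 n335 hx -0.034..0.035 hy -0.001..0.039
 dz0.169 n387 hx -0.034..0.036 hy -0.002..0.039
```

Confirmed: the part at lamp height stays within ±19 mm (lamp front face at hx 0.622), and the body starts 135 mm above the TCP. Descending with 4 mm extra margin.

Request:
move_arm:
  deltas:
    - {"tx": 0.004,"ty": 0,"tz": 0,"spin": 0,"gripper": 0.06}
    - {"tx": 0.004,"ty": 0,"tz": 0.03,"spin": 0,"gripper": 0.06}
    - {"tx": 0.004,"ty": 0,"tz": 0.065,"spin": 0,"gripper": 0.06}
    - {"tx": 0.004,"ty": 0,"tz": 0.1,"spin": 0,"gripper": 0.06}
    - {"tx": 0.004,"ty": 0,"tz": 0.13,"spin": 0,"gripper": 0.06}

```text
clock: 13.1
tool_pos: [0.5276, 0.2828, 0.1091]
eef_rot: [-0.158, 0.987, 0.0, 0.0]
wrist_force: [0.3, 1.3, -0.7]
finger_gap: 0.0599
```

Run:
```python
from m import *
t=manip.sense()['tool_pos']; print(t, t[0]*.948+t[1]*.317, -t[0]*.317+t[1]*.948, manip.sense()['wrist_force'])
```

```text
[0.52758783 0.28280363 0.10911672] 0.5898020112796336 0.100852499902605 [ 0.26515154  1.28017595 -0.7342002 ]
```

Request:
move_arm:
  deltas:
    - {"tx": -0.002,"ty": 0,"tz": 0.03,"spin": 0,"gripper": 0.06}
    - {"tx": -0.002,"ty": 0,"tz": 0.038,"spin": 0,"gripper": 0.06}
    - {"tx": -0.002,"ty": 0,"tz": 0.038,"spin": 0,"gripper": 0.03}
    - {"tx": -0.002,"ty": 0,"tz": 0.038,"spin": 0,"gripper": 0.03}
    - {"tx": -0.002,"ty": 0,"tz": 0.038,"spin": 0,"gripper": 0.03}
  newtons: 25

```text
clock: 13.52
tool_pos: [0.5309, 0.2839, 0.0744]
eef_rot: [-0.159, 0.987, 0.0, 0.002]
wrist_force: [-0.1, -1.0, -0.4]
finger_gap: 0.0454
```

```bash
python3 y.py .545 .289 orange
```

```text
[0.5309 0.2839 0.0744] 0.0454 [-0.1 -1.  -0.4]
scene 914 [[0.542, 0.27, 0.064], [0.564, 0.294, 0.09], [0.58, 0.312, 0.112]]
  z0.065 x 0.562..0.582 y 0.276..0.314
  z0.077 x 0.556..0.580 y 0.273..0.312
  z0.089 x 0.522..0.573 y 0.269..0.311
  z0.101 x 0.540..0.568 y 0.266..0.309
  z0.113 x 0.542..0.560 y 0.272..0.307
```

The orange pot is gripped (gap 45 mm). Drawing it out along its own axis.

Request:
move_arm:
  deltas:
    - {"tx": 0.0,"ty": 0,"tz": 0.0,"spin": 0,"gripper": 0.03}
    - {"tx": 0.006,"ty": 0,"tz": -0.008,"spin": 0,"gripper": 0.03}
    - {"tx": 0.014,"ty": 0,"tz": -0.02,"spin": 0,"gripper": 0.03}
    - {"tx": 0.024,"ty": 0,"tz": -0.036,"spin": 0,"gripper": 0.03}
    - {"tx": 0.035,"ty": 0,"tz": -0.052,"spin": 0,"gripper": 0.03}
  newtons: 30

```text
clock: 14.03
tool_pos: [0.496, 0.2722, 0.1252]
eef_rot: [-0.159, 0.987, -0.0, -0.0]
wrist_force: [-0.6, -0.2, -0.5]
finger_gap: 0.0456
```

```bash
python3 y.py .51 .275 orange
```

```text
[0.496  0.2722 0.1252] 0.0456 [-0.6 -0.2 -0.5]
scene 289 [[0.485, 0.257, 0.105], [0.521, 0.28, 0.156], [0.551, 0.3, 0.164]]
  z0.113 x 0.544..0.552 y 0.280..0.299
  z0.137 x 0.485..0.493 y 0.259..0.281
  z0.149 x 0.490..0.528 y 0.254..0.297
side 382 [[0.501, 0.255, 0.126], [0.513, 0.288, 0.151], [0.531, 0.3, 0.17]]
  z0.125 x 0.501..0.528 y 0.258..0.300
  z0.137 x 0.500..0.535 y 0.256..0.301
  z0.149 x 0.503..0.531 y 0.253..0.300
```

Out of the pocket and still leaning. Moving it to free bench in front of the holder and hovering low.

Request:
move_arm:
  deltas:
    - {"tx": 0.03,"ty": 0,"tz": -0.005,"spin": 0,"gripper": 0.03}
    - {"tx": 0.06,"ty": 0,"tz": 0,"spin": 0,"gripper": 0.03}
    - {"tx": 0.08,"ty": 0,"tz": 0.025,"spin": 0,"gripper": 0.03}
    - {"tx": 0.08,"ty": 0,"tz": 0.055,"spin": 0,"gripper": 0.03}
    - {"tx": 0.08,"ty": 0,"tz": 0.075,"spin": 0,"gripper": 0.03}

```text
clock: 14.55
tool_pos: [0.4196, 0.2469, 0.0474]
eef_rot: [-0.159, 0.987, -0.0, -0.0]
wrist_force: [-0.0, -0.6, -1.5]
finger_gap: 0.0456
```

Request:
move_arm:
  deltas:
    - {"tx": 0,"ty": 0,"tz": 0,"spin": 0,"gripper": 0.044}
    - {"tx": 0,"ty": 0,"tz": 0,"spin": 0,"gripper": 0.045}
    - {"tx": 0,"ty": 0,"tz": 0,"spin": 0,"gripper": 0.046}
  newtons: 20

```text
clock: 14.8
tool_pos: [0.4215, 0.2477, 0.0501]
eef_rot: [-0.159, 0.987, 0.0, 0.001]
wrist_force: [-0.6, 0.1, -1.0]
finger_gap: 0.0461
```

```bash
python3 y.py .43 .25 orange
```

```text
[0.4215 0.2477 0.0501] 0.0461 [-0.6  0.1 -1. ]
scene 121 [[0.41, 0.231, 0.028], [0.447, 0.258, 0.064], [0.476, 0.277, 0.089]]
  z0.029 x 0.463..0.477 y 0.244..0.277
  z0.041 x 0.470..0.476 y 0.254..0.271
  z0.065 x 0.410..0.420 y 0.234..0.256
  z0.077 x 0.421..0.445 y 0.230..0.272
  z0.089 x 0.433..0.450 y 0.236..0.270
side 752 [[0.425, 0.23, 0.034], [0.447, 0.268, 0.063], [0.472, 0.279, 0.091]]
  z0.029 x 0.451..0.466 y 0.276..0.280
  z0.041 x 0.429..0.474 y 0.240..0.280
  z0.053 x 0.423..0.471 y 0.231..0.279
  z0.065 x 0.423..0.464 y 0.229..0.277
  z0.077 x 0.427..0.458 y 0.229..0.276
  z0.089 x 0.429..0.453 y 0.238..0.274
```

Request:
move_arm:
  deltas:
    - {"tx": 0,"ty": 0,"tz": 0,"spin": 0,"gripper": 0.0465}
    - {"tx": 0,"ty": 0,"tz": 0,"spin": 0,"gripper": 0.047}
    - {"tx": 0,"ty": 0,"tz": 0,"spin": 0,"gripper": 0.047}
    - {"tx": 0,"ty": 0,"tz": 0,"spin": 0,"gripper": 0.0475}
    - {"tx": 0,"ty": 0,"tz": 0,"spin": 0,"gripper": 0.0475}

```text
clock: 15.32
tool_pos: [0.4208, 0.2474, 0.0491]
eef_rot: [-0.159, 0.987, 0.0, 0.0]
wrist_force: [-0.1, 0.7, -1.1]
finger_gap: 0.0475
```

```bash
python3 y.py .43 .25 orange
```

```text
[0.4208 0.2474 0.0491] 0.0475 [-0.1  0.7 -1.1]
scene 216 [[0.403, 0.229, 0.053], [0.408, 0.244, 0.068], [0.434, 0.27, 0.079]]
  z0.053 x 0.401..0.414 y 0.231..0.258
  z0.065 x 0.403..0.427 y 0.229..0.268
  z0.077 x 0.404..0.438 y 0.228..0.271
side 265 [[0.417, 0.228, 0.023], [0.433, 0.235, 0.057], [0.447, 0.273, 0.077]]
  z0.029 x 0.415..0.434 y 0.228..0.267
  z0.041 x 0.417..0.439 y 0.227..0.269
  z0.053 x 0.422..0.443 y 0.227..0.270
  z0.065 x 0.427..0.448 y 0.226..0.273
  z0.077 x 0.427..0.448 y 0.228..0.273
```

Now hanging near upright. Lowering to the bench, releasing and rising.

Request:
move_arm:
  deltas:
    - {"tx": 0,"ty": 0,"tz": 0.004,"spin": 0,"gripper": 0.0475}
    - {"tx": 0,"ty": 0,"tz": 0.008,"spin": 0,"gripper": 0.0478}
    - {"tx": 0,"ty": 0,"tz": 0.008,"spin": 0,"gripper": 0.05}
    - {"tx": 0,"ty": 0,"tz": 0.008,"spin": 0,"gripper": 0.065}
    - {"tx": 0,"ty": 0,"tz": 0.008,"spin": 0,"gripper": 0.075}

```text
clock: 15.83
tool_pos: [0.4208, 0.2474, 0.0409]
eef_rot: [-0.159, 0.987, -0.0, -0.0]
wrist_force: [0.4, 0.3, 0.7]
finger_gap: 0.0726
```

Request:
move_arm:
  deltas:
    - {"tx": 0,"ty": 0,"tz": 0,"spin": 0,"gripper": 0.075}
    - {"tx": 0,"ty": 0,"tz": -0.02,"spin": 0,"gripper": 0.075}
    - {"tx": 0,"ty": 0,"tz": -0.04,"spin": 0,"gripper": 0.075}

```text
clock: 16.08
tool_pos: [0.4203, 0.2471, 0.0809]
eef_rot: [-0.159, 0.987, -0.0, -0.001]
wrist_force: [-0.7, -0.1, -0.2]
finger_gap: 0.0751
```

```bash
python3 y.py .43 .25 orange
```

```text
[0.4203 0.2471 0.0809] 0.0751 [-0.7 -0.1 -0.2]
scene 125 [[0.417, 0.24, 0.004], [0.455, 0.257, 0.013], [0.459, 0.271, 0.065]]
  z0.005 x 0.444..0.458 y 0.238..0.271
  z0.017 x 0.443..0.460 y 0.242..0.271
side 604 [[0.421, 0.233, 0.015], [0.438, 0.24, 0.047], [0.456, 0.276, 0.069]]
  z0.017 x 0.428..0.447 y 0.234..0.274
  z0.029 x 0.422..0.452 y 0.233..0.275
  z0.041 x 0.420..0.456 y 0.232..0.276
  z0.053 x 0.419..0.457 y 0.232..0.277
  z0.065 x 0.420..0.458 y 0.230..0.278
```

Request:
move_arm:
  deltas:
    - {"tx": -0.008,"ty": 0,"tz": -0.02,"spin": 0,"gripper": 0.075}
    - {"tx": -0.017,"ty": 0,"tz": -0.04,"spin": 0,"gripper": 0.075}
    - {"tx": -0.017,"ty": 0,"tz": -0.04,"spin": 0,"gripper": 0.075}

```text
clock: 16.43
tool_pos: [0.4391, 0.2536, 0.124]
eef_rot: [-0.159, 0.987, 0.001, 0.003]
wrist_force: [-0.1, -0.0, 0.3]
finger_gap: 0.0753
```

Run:
```python
from y import *
t=manip.sense()['tool_pos']; hx=np.array([.948,.317,0]);hy=np.array([-.317,.948,0])
o=np.array([t[0],t[1],0]); print(t,'tcp',o@hx,o@hy)
for n in('wrist','scene','side'):
    p,d,c=snap(n,'e_%s.png'%n); P=cloud(c,d); m=masks(p)['orange']&(d>0)&(abs(P[...,0]-.43)<.06)&(abs(P[...,1]-.25)<.06); Q=P[m]
    print(n)
    for h in (.01,.02,.03,.04,.05,.058,.066):
        S=Q[abs(Q[:,2]-h)<.004]
        if len(S)>8: print(' z%.3f n%d hx %.3f..%.3f hy %.3f..%.3f'%(h,len(S),*np.percentile(S@hx,[1,99]),*np.percentile(S@hy,[1,99])))
```

```text
[0.43913526 0.25364987 0.12403669] tcp 0.49670723088517416 0.1012541960376016
wrist
 z0.010 n156 hx 0.476..0.512 hy 0.085..0.115
 z0.020 n324 hx 0.475..0.513 hy 0.083..0.118
 z0.030 n333 hx 0.475..0.514 hy 0.083..0.119
 z0.040 n395 hx 0.474..0.515 hy 0.082..0.120
 z0.050 n443 hx 0.473..0.515 hy 0.082..0.120
 z0.058 n519 hx 0.473..0.516 hy 0.081..0.121
 z0.066 n1221 hx 0.473..0.518 hy 0.079..0.123
scene
 z0.010 n65 hx 0.504..0.517 hy 0.083..0.116
 z0.020 n30 hx 0.510..0.517 hy 0.087..0.113
side
 z0.020 n56 hx 0.482..0.509 hy 0.082..0.123
 z0.030 n58 hx 0.481..0.509 hy 0.081..0.122
 z0.040 n66 hx 0.482..0.511 hy 0.081..0.123
 z0.050 n80 hx 0.481..0.513 hy 0.080..0.124
 z0.058 n79 hx 0.483..0.512 hy 0.079..0.124
 z0.066 n100 hx 0.485..0.518 hy 0.080..0.125
```

Orange stands upright at (0.4385,0.253), right under the TCP. Regrasping high and lifting.

Request:
move_arm:
  deltas:
    - {"tx": 0,"ty": 0,"tz": 0.03,"spin": 0,"gripper": 0.075}
    - {"tx": 0,"ty": 0,"tz": 0.06,"spin": 0,"gripper": 0.075}
    - {"tx": 0,"ty": 0,"tz": 0.082,"spin": 0,"gripper": 0.075}
    - {"tx": 0,"ty": 0,"tz": 0.087,"spin": 0,"gripper": 0.075}
    - {"tx": 0,"ty": 0,"tz": 0.087,"spin": 0,"gripper": 0.04}
  newtons: 30

```text
clock: 17.0
tool_pos: [0.4357, 0.2521, 0.0322]
eef_rot: [-0.159, 0.987, -0.001, -0.002]
wrist_force: [-0.3, 1.2, 0.5]
finger_gap: 0.0646
```

Request:
move_arm:
  deltas:
    - {"tx": 0,"ty": 0,"tz": 0,"spin": 0,"gripper": 0.03}
    - {"tx": 0,"ty": 0,"tz": 0,"spin": 0,"gripper": 0.03}
    - {"tx": 0,"ty": 0,"tz": 0,"spin": 0,"gripper": 0.03}

```text
clock: 17.25
tool_pos: [0.4376, 0.2531, 0.0353]
eef_rot: [-0.159, 0.987, 0.0, 0.001]
wrist_force: [-0.6, 0.4, 0.9]
finger_gap: 0.0455
```

Request:
move_arm:
  deltas:
    - {"tx": 0,"ty": 0,"tz": -0.03,"spin": 0,"gripper": 0.03}
    - {"tx": 0,"ty": 0,"tz": -0.07,"spin": 0,"gripper": 0.03}
    - {"tx": 0,"ty": 0,"tz": -0.11,"spin": 0,"gripper": 0.03}
    - {"tx": 0,"ty": 0,"tz": -0.13,"spin": 0,"gripper": 0.03}
    - {"tx": 0,"ty": 0,"tz": -0.13,"spin": 0,"gripper": 0.03}

```text
clock: 17.67
tool_pos: [0.4387, 0.2536, 0.1698]
eef_rot: [-0.159, 0.987, 0.001, 0.004]
wrist_force: [-0.3, 0.3, 0.1]
finger_gap: 0.0458
```

Run:
```python
from y import *
look(.44,.253,'orange')
from scipy.spatial.transform import Rotation as R
s=manip.sense(); T=R.from_quat(s['eef_rot']).as_matrix(); print((T.T@(np.array([.5045,-.031,s['tool_pos'][2]])-s['tool_pos'])).round(4))
look(.503,-.03,'yellow')
```

```text
[0.4387 0.2536 0.1698] 0.0458 [-0.3  0.3  0.1]
scene 1085 [[0.418, 0.234, 0.138], [0.456, 0.256, 0.182], [0.463, 0.275, 0.202]]
  z0.137 x 0.447..0.461 y 0.240..0.272
  z0.149 x 0.446..0.463 y 0.238..0.273
side 520 [[0.431, 0.234, 0.139], [0.448, 0.269, 0.174], [0.461, 0.277, 0.201]]
  z0.137 x 0.431..0.451 y 0.267..0.274
  z0.149 x 0.428..0.456 y 0.235..0.275
[ 2.500e-02 -2.906e-01 -1.000e-04]
[0.4371 0.2528 0.1648] 0.0457 [-1.2 -0.4 -1. ]
scene 716 [[0.475, -0.062, 0.033], [0.5, -0.036, 0.059], [0.536, -0.002, 0.073]]
  z0.029 x 0.477..0.490 y -0.055..-0.038
  z0.041 x 0.476..0.532 y -0.059..-0.003
  z0.053 x 0.474..0.536 y -0.062..-0.002
  z0.065 x 0.473..0.538 y -0.063..-0.001
  z0.077 x 0.474..0.537 y -0.064..-0.001
side 724 [[0.477, -0.063, 0.029], [0.505, -0.05, 0.058], [0.533, -0.001, 0.076]]
  z0.029 x 0.490..0.522 y -0.061..-0.050
  z0.041 x 0.481..0.529 y -0.062..-0.003
  z0.053 x 0.479..0.530 y -0.065..-0.001
  z0.065 x 0.477..0.533 y -0.064..0.001
  z0.077 x 0.476..0.534 y -0.065..0.001
```

Orange is held (gap 45.7 mm). Carrying it over the yellow centre (0.505,-0.032).

Request:
move_arm:
  deltas:
    - {"tx": 0.003,"ty": -0.03,"tz": 0,"spin": 0,"gripper": 0.03}
    - {"tx": 0.006,"ty": -0.07,"tz": 0,"spin": 0,"gripper": 0.03}
    - {"tx": 0.01,"ty": -0.11,"tz": 0,"spin": 0,"gripper": 0.03}
    - {"tx": 0.013,"ty": -0.15,"tz": 0,"spin": 0,"gripper": 0.03}
    - {"tx": 0.017,"ty": -0.19,"tz": 0,"spin": 0,"gripper": 0.03}

```text
clock: 18.28
tool_pos: [0.48, 0.0652, 0.1628]
eef_rot: [-0.159, 0.987, 0.0, -0.001]
wrist_force: [1.3, 0.0, -0.1]
finger_gap: 0.0453
```

Request:
move_arm:
  deltas:
    - {"tx": 0.004,"ty": -0.04,"tz": 0,"spin": 0,"gripper": 0.03}
    - {"tx": 0.008,"ty": -0.075,"tz": 0,"spin": 0,"gripper": 0.03}
    - {"tx": 0.009,"ty": -0.095,"tz": 0,"spin": 0,"gripper": 0.03}
    - {"tx": 0.009,"ty": -0.102,"tz": 0,"spin": 0,"gripper": 0.03}
    - {"tx": 0.009,"ty": -0.102,"tz": 0,"spin": 0,"gripper": 0.03}

```text
clock: 18.7
tool_pos: [0.5037, -0.0337, 0.1628]
eef_rot: [-0.158, 0.987, 0.0, -0.001]
wrist_force: [-0.3, 0.4, -1.0]
finger_gap: 0.0455
```

Run:
```python
from y import *
look(.505,-.032,'orange',ry=.06)
p,d,c=snap('wrist'); P=cloud(c,d); hx=np.array([.948,.317,0]);hy=np.array([-.317,.948,0])
t=manip.sense()['tool_pos'];o=np.array([t[0],t[1],0]); print('tcp',t,o@hx,o@hy,'yel',np.array([.505,-.032,0])@hx,np.array([.505,-.032,0])@hy)
Q=P[masks(p)['orange']&(d>0)&(abs(P[...,0]-.505)<.06)&(abs(P[...,1]+.03)<.06)]
for h in np.arange(.11,.2,.01):
    S=Q[abs(Q[:,2]-h)<.005]
    if len(S)>8: print(' z%.3f n%d hx %.3f..%.3f hy %.3f..%.3f'%(h,len(S),*np.percentile(S@hx,[1,99]),*np.percentile(S@hy,[1,99])))
```

```text
[ 0.5037 -0.0337  0.1628] 0.0455 [-0.3  0.4 -1. ]
scene 741 [[0.484, -0.054, 0.131], [0.518, -0.028, 0.174], [0.527, -0.011, 0.194]]
  z0.137 x 0.503..0.525 y -0.044..-0.013
  z0.149 x 0.503..0.527 y -0.042..-0.012
side 376 [[0.489, -0.053, 0.133], [0.513, -0.015, 0.165], [0.524, -0.009, 0.197]]
  z0.137 x 0.489..0.520 y -0.022..-0.009
  z0.149 x 0.489..0.521 y -0.021..-0.009
tcp [ 0.50350579 -0.03152286  0.16347175] 0.46733074586309986 -0.18949500848734002 yel 0.468596 -0.190421
 z0.130 n39 hx 0.448..0.456 hy -0.199..-0.174
 z0.140 n1516 hx 0.448..0.485 hy -0.205..-0.175
 z0.150 n1065 hx 0.447..0.486 hy -0.207..-0.173
 z0.160 n1388 hx 0.447..0.487 hy -0.208..-0.172
 z0.170 n1721 hx 0.446..0.487 hy -0.209..-0.171
 z0.180 n2174 hx 0.446..0.488 hy -0.209..-0.170
 z0.190 n3933 hx 0.445..0.489 hy -0.212..-0.167
```

Aligned within 1.5 mm; lowering.

Request:
move_arm:
  deltas:
    - {"tx": -0.0015,"ty": 0,"tz": 0.03,"spin": 0,"gripper": 0.03}
    - {"tx": -0.0015,"ty": 0,"tz": 0.055,"spin": 0,"gripper": 0.03}
    - {"tx": -0.0015,"ty": 0,"tz": 0.075,"spin": 0,"gripper": 0.03}
    - {"tx": -0.0015,"ty": 0,"tz": 0.09,"spin": 0,"gripper": 0.03}
    - {"tx": -0.0015,"ty": 0,"tz": 0.096,"spin": 0,"gripper": 0.03}

```text
clock: 19.27
tool_pos: [0.5041, -0.0307, 0.0659]
eef_rot: [-0.16, 0.987, 0.001, -0.002]
wrist_force: [-0.2, -0.2, -2.0]
finger_gap: 0.0456
```

Run:
```python
from y import *
look(.505,-.032,'orange',ry=.06); look(.505,-.032,ry=.06)
```

```text
[ 0.5041 -0.0307  0.0659] 0.0456 [-0.2 -0.2 -2. ]
scene 425 [[0.484, -0.051, 0.067], [0.512, -0.032, 0.085], [0.528, -0.008, 0.098]]
  z0.065 x 0.485..0.526 y -0.046..-0.010
  z0.077 x 0.484..0.528 y -0.051..-0.008
  z0.089 x 0.483..0.528 y -0.052..-0.007
  z0.101 x 0.486..0.530 y -0.052..-0.008
side 168 [[0.51, -0.051, 0.066], [0.517, -0.022, 0.086], [0.526, -0.008, 0.101]]
  z0.065 x 0.511..0.524 y -0.050..-0.012
  z0.077 x 0.510..0.525 y -0.053..-0.008
  z0.089 x 0.510..0.526 y -0.051..-0.006
  z0.101 x 0.511..0.527 y -0.051..-0.008
[ 0.5048 -0.0312  0.0673] 0.0458 [-0.5  0.6 -1.2]
scene 344 [[0.481, -0.061, 0.043], [0.527, -0.018, 0.06], [0.536, -0.002, 0.073]]
  z0.041 x 0.498..0.533 y -0.050..-0.003
  z0.053 x 0.478..0.536 y -0.061..-0.003
  z0.065 x 0.484..0.536 y -0.062..-0.001
  z0.077 x 0.495..0.536 y -0.061..-0.002
side 327 [[0.476, -0.05, 0.042], [0.504, -0.008, 0.062], [0.534, 0.0, 0.076]]
  z0.041 x 0.481..0.529 y -0.051..-0.002
  z0.053 x 0.479..0.531 y -0.053..-0.001
  z0.065 x 0.477..0.533 y -0.050..0.000
  z0.077 x 0.474..0.534 y -0.050..0.002
```

Inside the yellow pot and about 3 mm above its floor. Seating it, opening gently and rising.

Request:
move_arm:
  deltas:
    - {"tx": 0,"ty": 0,"tz": 0.003,"spin": 0,"gripper": 0.044}
    - {"tx": 0,"ty": 0,"tz": 0.003,"spin": 0,"gripper": 0.05}
    - {"tx": 0,"ty": 0,"tz": 0.003,"spin": 0,"gripper": 0.06}
    - {"tx": 0,"ty": 0,"tz": -0.01,"spin": 0,"gripper": 0.065}
    - {"tx": 0,"ty": 0,"tz": -0.05,"spin": 0,"gripper": 0.065}

```text
clock: 19.88
tool_pos: [0.503, -0.032, 0.1147]
eef_rot: [-0.159, 0.987, 0.001, -0.004]
wrist_force: [-0.1, 0.4, -1.4]
finger_gap: 0.0648
```

Request:
move_arm:
  deltas:
    - {"tx": 0,"ty": 0,"tz": -0.04,"spin": 0,"gripper": 0.065}
    - {"tx": 0,"ty": 0,"tz": -0.08,"spin": 0,"gripper": 0.065}
    - {"tx": 0.03,"ty": 0,"tz": -0.11,"spin": 0,"gripper": 0.065}
    - {"tx": 0.07,"ty": 0,"tz": -0.12,"spin": 0,"gripper": 0.065}
    - {"tx": 0.1,"ty": 0,"tz": -0.12,"spin": 0,"gripper": 0.065}

```text
clock: 20.3
tool_pos: [0.4094, -0.064, 0.2408]
eef_rot: [-0.159, 0.987, -0.001, 0.002]
wrist_force: [0.3, -0.7, -0.5]
finger_gap: 0.0651
```

Run:
```python
from y import *
for col in('orange','yellow','blue'):
    print(col); look(.505,-.032,col,ry=.06)
p,_,_=snap('scene','final.png')
```

```text
orange
[ 0.4094 -0.064   0.2408] 0.0651 [ 0.3 -0.7 -0.5]
scene 421 [[0.485, -0.052, 0.068], [0.51, -0.031, 0.083], [0.53, -0.009, 0.096]]
  z0.065 x 0.488..0.528 y -0.050..-0.010
  z0.077 x 0.485..0.529 y -0.053..-0.009
  z0.089 x 0.484..0.531 y -0.053..-0.008
side 403 [[0.487, -0.054, 0.061], [0.507, -0.036, 0.083], [0.528, -0.007, 0.098]]
  z0.065 x 0.489..0.527 y -0.055..-0.011
  z0.077 x 0.488..0.527 y -0.055..-0.006
  z0.089 x 0.487..0.528 y -0.054..-0.007
  z0.101 x 0.487..0.528 y -0.048..-0.006
yellow
[ 0.408  -0.0643  0.2393] 0.0651 [0.2 0.1 0.5]
scene 358 [[0.477, -0.061, 0.043], [0.526, -0.018, 0.061], [0.536, -0.001, 0.073]]
  z0.041 x 0.479..0.534 y -0.051..-0.003
  z0.053 x 0.477..0.536 y -0.061..-0.002
  z0.065 x 0.476..0.537 y -0.062..-0.001
  z0.077 x 0.479..0.535 y -0.062..-0.001
side 337 [[0.476, -0.052, 0.043], [0.501, -0.008, 0.063], [0.534, -0.001, 0.076]]
  z0.041 x 0.482..0.529 y -0.051..-0.004
  z0.053 x 0.479..0.530 y -0.052..-0.001
  z0.065 x 0.477..0.534 y -0.054..0.000
  z0.077 x 0.476..0.534 y -0.053..0.000
blue
[ 0.4104 -0.0638  0.2388] 0.065 [-0.2  0.2 -0.1]
scene 580 [[0.468, -0.064, 0.005], [0.53, -0.011, 0.032], [0.543, 0.009, 0.052]]
  z0.005 x 0.497..0.538 y -0.055..0.003
  z0.017 x 0.470..0.540 y -0.057..0.006
  z0.029 x 0.469..0.542 y -0.063..0.008
  z0.041 x 0.466..0.544 y -0.065..0.009
  z0.053 x 0.467..0.545 y -0.069..0.011
side 437 [[0.466, -0.044, 0.007], [0.502, 0.001, 0.033], [0.542, 0.01, 0.053]]
  z0.005 x 0.478..0.531 y -0.011..0.006
  z0.017 x 0.472..0.534 y -0.042..0.007
  z0.029 x 0.468..0.538 y -0.045..0.010
  z0.041 x 0.467..0.541 y -0.045..0.011
  z0.053 x 0.465..0.543 y -0.046..0.011
```

View pics/final.png

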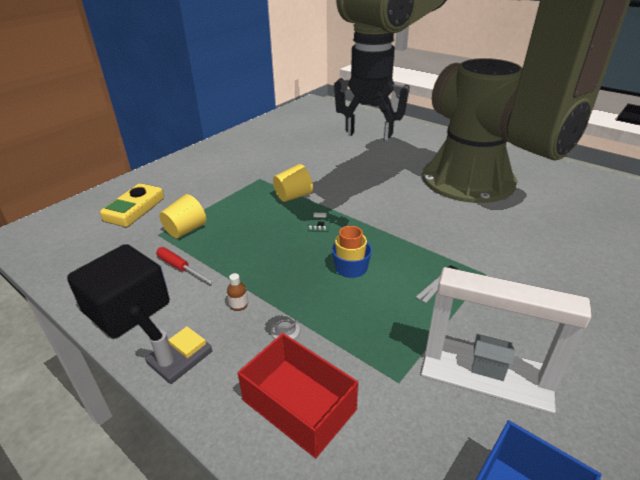

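The stack is nested upright at (350,252), the holder is empty and the other items haven't moved. Rims read about 0.052, 0.074 and 0.096 m, so the steps are the 22 mm they should be. Handing in.

```bash
python3 -c "
from bench import manip
print(manip.hand_in())"
```

```text
the job is handed in; nothing more can be done
None
```

The pots are in one stack, and I handed the job in at about 20.7 s with the gripper clear of everything. I stood the yellow pot up by loosening the grip so its base swung down, then set it inside the blue one. The orange pot came out along its own axis; I stood it up on free bench the same way and set it inside the yellow one.

- **Final check:** the rims measured about 52, 74 and 96 mm, so each step is the expected 22 mm. The pots are concentric to 1–2 mm, and the blue pot moved less than about 1 mm. In the last picture the other things on the bench look unmoved. Wrist force readings stayed under about 6 N.
- **What disagreed:** the fingertips sat 11–16 mm above the reported tool height instead of 19 mm below it. My first try to lift the upright yellow pot therefore closed on air without touching it. I measured the fingertips from the depth images and used that from then on.

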